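# Reassemble the vibratory tumbler after washing

## Robot

A 6-joint arm with a two-finger parallel gripper is mounted at the origin on the work surface. World frame = base frame: x ahead of the robot, y to its left, z up, the work surface at z = 0. Lengths are in m, angles in rad, forces in N, time in s.
With the tool pointing down it reaches from about 0.3 to 0.875 m from the base axis. Payload 6.4 kg.
Tool frame: the origin (TCP) lies midway between the tips of the shut fingers; the grasp point (between the pads) lies 19 mm behind it (ctrl.hold_point_z is the distance from the TCP to the grasp point, in m); z points along the fingers, y is the line along which they close (so a half turn about z gives the same grasp; the last joint's range is limited). The gripper opens to 85 mm and grips with 20 to 120 N. Pads are 22 mm wide; open, the fingers measure 114 mm over their backs; the gripper's body (76 mm by 85 mm) begins 54 mm behind the grasp point. The pads swing forward as they close: fully open they stand 13 mm farther back than shut.
Start: joints at [-1.459, 0.181, 1.607, -0, 1.354, -0.206], TCP at [0.18, -0.546, 0.231] pointing down, gripper open.
Joint ranges: [-2.99, 2.99], [-0.89, 2.07], [0.3, 2.58], [-1.14, 4.28], [0, 2.63], [-3.12, 3.12]. Speed limits (rad/s): [2.57, 2.57, 3.01, 3.14, 3.14, 3.14].

## Interface

Orientations are given as a unit quaternion [w, x, y, z].
In Python, from bench import ctrl gives the robot as it stands.
- The arm moves only by the tool carry_out, never from a script. Its argument "plan" is text: rows parted by semicolons, each of 6 numbers parted by spaces: the shift along the tool's x, y, z as a fraction of full scale, then the turn, a rotation vector about the tool's x, y, z as a fraction of full scale. A call has exactly 8 rows; each row shifts and turns the commanded pose from where the row before left it, along the tool's axes as they then stand; what a row does not reach is not made up. Full scale, the value 1, is 40 mm for a shift and 0.1 rad for a turn. A row lasts 1/12 s, in which the tool goes at most 41.7 mm and 7.16 degrees, less where a joint would pass 70% of its speed; a pose out of reach is approached as far as the arm can. A call with a number of a shift or a turn outside -1 to 1 is refused whole. A call with a gripper value outside its range is refused whole. "claw" is the gripper's target within -1 to 1 (shut at 1, half-way at 0, fully open at -1), set as the call begins (left out, the last holds). The fingers move at their own pace and stop on an object; the grip force is fixed at half the most. Time passes only in rows, so rows that do not move let the fingers close, or fill a call up. It gives the time, the measured TCP pose, the force, the opening and the grip force at its end, in the units of the state.
- ctrl.get_obs(): the state, without advancing time (a new reading comes with each control period).
- ctrl.camera(name): name is "side" or "top" or "wrist"; returns a dict with "pixels" (384x512x3 uint8, red, green, blue), "mtx" (3x3 intrinsics, pixels), "R" (3x3) and "t" (3): a world point X has camera coordinates R X + t. Camera axes: x right, y down, z forward; pixel columns grow to the right and rows downward; lengths in m; the calibration is good to about 2 mm. A picture is of the moment at which its call begins. There is no depth.
- ctrl.hand_in(): hands the job in; it is judged then, once.
The state is a dict: "time_s": time; "q": joint angles; "dq": joint speeds; "joint_efforts": joint torques, N m; "eef_pos": TCP position; "eef_rot": TCP orientation; "wrist_force": force on the tool from outside, world axes, zero at the start; "torque": the same for the moment, N m; "opening": opening from 0.0 (shut) to 1.0 (fully open); "grasp_force": force on a finger pad.
Only numpy, scipy, OpenCV 4.12 (cv2) and the standard library are available. Lean on these libraries where they do the work, as an engineer would, in place of code of your own. Each camera call takes 0.05 s, during which the arm holds its last target. There are 200 camera calls.

## Task

The jeweller's vibratory tumbler has been washed: put it back together on its centre post, first the sieve tray in the mouth of the bowl, then the domed cover, then the thick steel clamp washer, and last the black knob, each level and fully home before the next goes on. Lower each part down the post rather than letting it drop, let go of everything, and leave the jar, the third-hand stand and the torch standing where they are.

Things in the scene. Friction and masses are not known exactly. Their poses are not given: they have to be found in the camera images.
- tumbler: Bench vibratory tumbler, fixed: grey motor base, grey open bowl on springs, bright steel post up its middle. Origin on the bench under the post, z up. Bowl rim: flat ring, 142 mm inside and 170 mm outside diameter, top 150 mm up. The post is 12 mm thick, plain to slide on (nothing is screwed). Each part's home height above this origin is given with the part. Tumbler and tray may be swapped.
- post_top (a point): Tip of the tumbler's post, 236 mm above the bench; the post's last 8 mm taper from 12 to 5 mm. With the sieve home, the post stands 32 mm above the sieve's boss, up between the fingers that hold it.
- rack: White draining rack, fixed, 350 mm wide (y), 155 mm deep: a flat sheet rising away from the robot at 35 degrees to 115 mm high, with a lip 27 mm high, square to the sheet, along its low front edge. Origin on the bench under its middle; x points to the high rear edge. Sieve and cover lie side by side on the sheet, against the lip, middles about 174 mm apart; either may be on the left.
- sieve: Sieve tray, grey plastic, 0.16 kg: open perforated basket 132 mm wide, 18 mm deep, flat flange 160 mm wide round its edge (18 to 22 mm up), round boss in the middle to lift it by, 36 mm wide, top 72 mm up, 16 mm hole through. Origin: middle of the underside, z along its axis, up out of the open side. Starts on the rack, z leaning 35 degrees towards the robot. Home: 132 mm up, flange on bowl rim.
- cover: Domed cover, same grey plastic, 0.2 kg: 160 mm wide, rim 10 mm high, shallow dome to 30 mm, round boss on top to lift it by, 50 mm wide, 30 to 58 mm up, 16 mm hole through its top, hollow below to swallow the sieve's boss. Origin: middle of the rim's underside, z up along its axis. Starts dome up on the rack, z leaning 35 degrees towards the robot. Home: 154 mm up, rim on the sieve's flange.
- washer: Thick plain steel clamp washer, 0.13 kg: ring 56 mm wide, 10 mm thick, 16 mm hole. Origin: middle of its underside, z up. Starts flat in the tray, at either end. Home: origin 212 mm up, flat on the cover's boss.
- knob: Black ribbed hand knob, 0.07 kg: round, 46 mm over the ribs (44 mm body), 36 mm high; 16 mm hole, 26 mm deep, open below, closed on top. Origin: middle of the underside, z up. It slips straight down over the post. Starts upright in the tray, at the other end from the washer. Home: origin 222 mm up, on the washer.
- tray: Shallow steel parts tray, fixed, 210 mm long (its x) by 110 mm, floor 2 mm thick, rim 8 mm high. Origin on the bench under its middle. Washer and knob stand in it, 90 to 120 mm apart.
- jar: Lidded glass jar, 62 mm diameter, 75 mm high, origin under its middle. Bystander, loose.
- third_hand: Soldering third hand: round steel base 68 mm diameter with a thin rod and arm reaching 210 mm high. Origin under the base. Bystander, loose.
- torch: Small hand torch standing on a 60 mm square brass foot: green tank 38 mm diameter, black head, 140 mm high overall. Origin under the foot. Bystander, loose.
Things that resemble listed ones, but are neither listed nor needed, are in the scene too. There is more than one size of the knob; the job needs the smallest.

How it is judged:
On the way, in this order (a step that is already met when the one before it is completed fails the run):
1. the sieve tray is over the post, level, its flange on the bowl rim (z of sieve in the frame of tumbler between 0.128 and 0.136 m and horizontal distance between sieve and tumbler below 0.006 m and angle between sieve's own z axis and vertical below 0.07 rad), for 0.2 s.
2. the cover is over the post, level, its rim on the sieve's flange (all of step 1 and z of cover in the frame of tumbler between 0.15 and 0.158 m and horizontal distance between cover and tumbler below 0.006 m and angle between cover's own z axis and vertical below 0.07 rad), for 0.2 s.
3. the clamp washer is over the post, flat on the cover's boss (z of cover in the frame of tumbler between 0.15 and 0.158 m and horizontal distance between each of cover, washer and tumbler below 0.006 m and angle between each of cover, washer's own z axis and vertical below 0.07 rad and z of washer in the frame of tumbler between 0.208 and 0.216 m), for 0.2 s.
4. the knob is over the post, upright, down on the washer (z of washer in the frame of tumbler between 0.208 and 0.216 m and horizontal distance between each of washer, knob and tumbler below 0.006 m and angle between each of washer, knob's own z axis and vertical below 0.07 rad and z of knob in the frame of tumbler between 0.218 and 0.226 m), for 0.2 s.
At the end, for the whole second after the job is handed in: Sieve, cover, washer and knob are all on the post at their home heights within 4 mm, within 6 mm of its axis, within 4 degrees of level, right way up and at rest (all of step 2 and all of step 4 and linear speed of each of sieve, cover, washer, knob below 0.02 m/s); the robot touches nothing.
It fails at once if the jar is shifted more than 30 mm or tipped (distance of jar from where it was at the start of the episode above 0.03 m or angle between jar's own z axis and vertical above 0.35 rad).
It fails at once if the third-hand stand is shifted more than 30 mm or tipped (distance of third_hand from where it was at the start of the episode above 0.03 m or angle between third_hand's own z axis and vertical above 0.35 rad).
It fails at once if the torch is shifted more than 30 mm or tipped (distance of torch from where it was at the start of the episode above 0.03 m or angle between torch's own z axis and vertical above 0.35 rad).
It fails at once if a part drops down the post (faster than 0.6 m/s, a fall of about 2 cm) ((horizontal distance between sieve and tumbler below 0.012 m and height (world z) of sieve below 0.234 m and linear speed of sieve above 0.6 m/s) or (horizontal distance between cover and tumbler below 0.012 m and height (world z) of cover below 0.234 m and linear speed of cover above 0.6 m/s) or (horizontal distance between washer and tumbler below 0.012 m and height (world z) of washer below 0.234 m and linear speed of washer above 0.6 m/s) or (horizontal distance between knob and tumbler below 0.012 m and height (world z) of knob below 0.234 m and linear speed of knob above 0.6 m/s)).
It also fails if it takes over 72 s, if anything falls off the work surface, if the arm or the gripper's body presses on something with over 40 N, if the wrist force passes 120 N, or if a joint passes its speed limit or range.

## Working session

There is one attempt and no reset: what is moved stays moved. The work goes in short steps, Python scripts to look and compute and a tool call to move; the robot and the scene stay as the last step left them, time stands still between calls to the robot, and variables do not carry over. Pictures are saved under pics/ and viewed, at most 10 in all, crops included, and the job is handed in when it is done.

Besides the shell and the picture viewer there is one more tool, called after "Call:" by a JSON object that holds its "op" and its "data", one argument or row to a line. carry_out: Moves the arm, as the interface text tells. Shift numbers are shares of 40 mm and turn numbers shares of 0.1 rad, none past 1 either way. Its arguments: {"type":"object","properties":{"plan":{"type":"string"},"claw":{"type":"number"}},"required":["plan"]}

```bash
mkdir -p pics; ls; cat > h.py <<'E'
import numpy as np, cv2
from bench import ctrl
from scipy.spatial.transform import Rotation as Ro
def snap(n,f=None):
    c=ctrl.camera(n); np.savez(f"pics/{f or n}.npz",**c)
    cv2.imwrite(f"pics/{f or n}.png",c["pixels"][:,:,::-1]); return c
def load(f): return dict(np.load(f"pics/{f}.npz"))
def ray(c,u,v):
    R,t=c["R"],c["t"]; d=R.T@np.linalg.solve(c["mtx"],[u,v,1]); return -R.T@t,d
def atz(c,u,v,z):
    o,d=ray(c,u,v); return o+d*(z-o[2])/d[2]
def proj(c,X):
    p=c["mtx"]@(c["R"]@np.asarray(X,float)+c["t"]); return p[:2]/p[2]
E
python3 - <<'E'
from h import *
a=snap("top","top0");b=snap("side","side0");print(ctrl.get_obs())
for c in(a,b):print(ray(c,256,192),c["mtx"][0,0])
im=np.hstack([a["pixels"],b["pixels"]])[:,:,::-1]
for n in("top0","side0"):
    i=cv2.imread(f"pics/{n}.png");cv2.imwrite(f"pics/{n}_b.png",cv2.resize(i,(800,600),interpolation=cv2.INTER_CUBIC))
E
```

```text
pics
{'time_s': 0.1, 'q': array([-1.45931121e+00,  1.81462893e-01,  1.60790436e+00, -3.70352071e-05,
        1.35383226e+00, -2.06290535e-01]), 'dq': array([-9.34355098e-04,  2.33272962e-04, -2.20879593e-03, -9.31642663e-04,
       -1.33618455e-03,  8.99445355e-05]), 'joint_efforts': array([ 1.79945764e-04, -4.45874727e+01, -3.52238774e+01, -2.15387395e-04,
        4.14460665e-03,  3.92025868e-05]), 'eef_pos': array([ 0.17961429, -0.54569356,  0.23047819]), 'eef_rot': array([-8.03382304e-04,  9.87402910e-01,  1.58224041e-01,  2.00104545e-05]), 'wrist_force': array([-0.51634537,  0.82787486,  1.59485525]), 'torque': array([-0.03105641, -0.00017695, -0.03033286]), 'grasp_force': 0.0, 'opening': 0.9963768658328788}
(array([0.44397673, 0.01025595, 1.0521274 ]), array([ 0.13106621, -0.00617053, -0.99157461])) 357.00150353286983
(array([ 0.33952343, -0.68144597,  0.54867595]), array([ 0.30703435,  0.82532829, -0.47405055])) 349.2474743220085
```

View pics/top0_b.png

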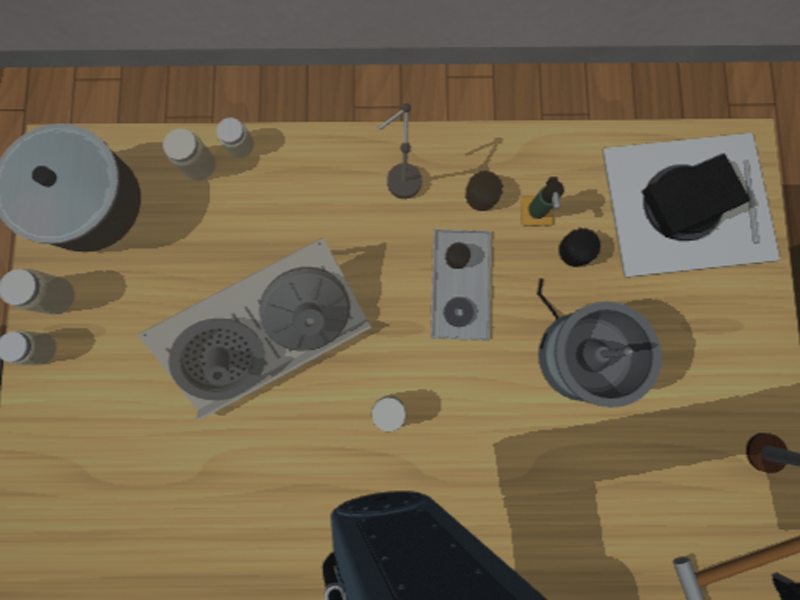

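View pics/side0_b.png

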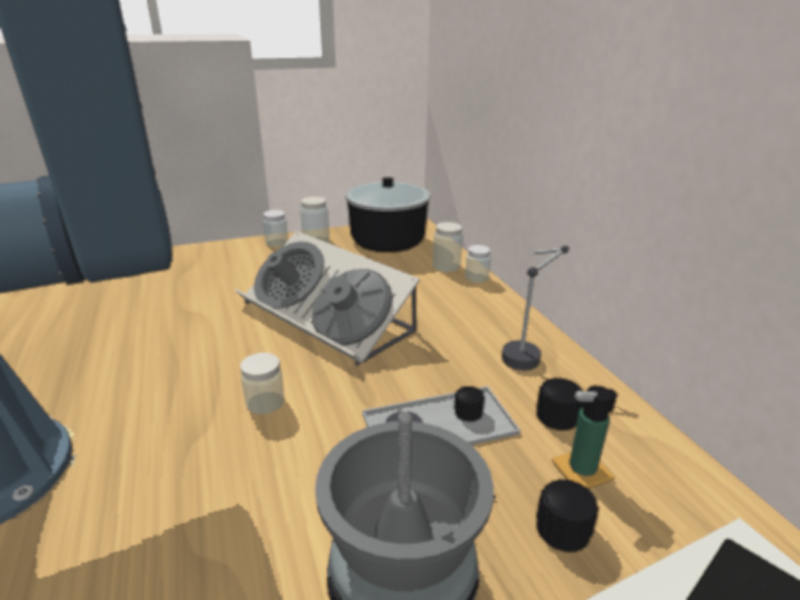

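The top view is oriented with +x up and +y left. In its 800×600 version:
- The sieve is on the left of the rack at (215,358) and the cover is on the right at (307,308).
- The tray is at (462,285) with the washer at (459,312).
- The tumbler is at (605,353), the jar at (390,413), the third hand at (404,180) and the torch at (540,205).
- There are three knob candidates: (458,255) in the tray, (484,190) and (580,247). The one in the tray is the smallest and matches "in the tray, at the other end from the washer".

I'll check these in enlarged crops.

```bash
python3 - <<'E'
from h import *
def crop(n,x,y,w,h,s,o):
    i=cv2.imread(f"pics/{n}.png")[y:y+h,x:x+w]; i=cv2.convertScaleAbs(i,alpha=1.5)
    i=cv2.resize(i,None,fx=s,fy=s,interpolation=cv2.INTER_CUBIC)
    for k in range(0,w,10): cv2.putText(i,str(x+k),(k*s,8),0,.3,(0,255,255),1); cv2.line(i,(k*s,10),(k*s,14),(0,255,255),1)
    for k in range(0,h,10): cv2.putText(i,str(y+k),(0,k*s+4),0,.3,(0,255,255),1);cv2.line(i,(20,k*s),(25,k*s),(0,255,255),1)
    cv2.imwrite(f"pics/{o}.png",i)
crop("top0",88,148,155,120,5,"c1");crop("top0",270,140,160,120,5,"c2")
crop("side0",150,145,125,92,6,"c3");crop("side0",195,235,145,145,4,"c4")
E
```

```text
(no output)
```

View pics/c1.png

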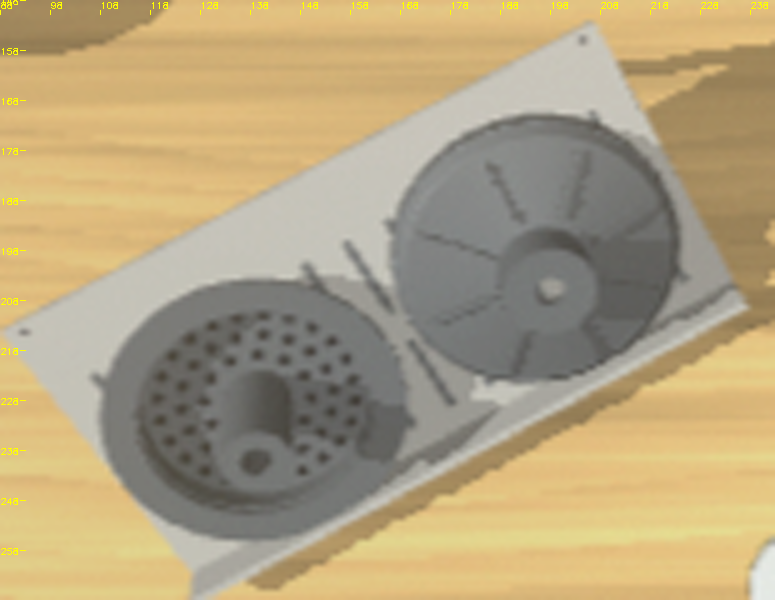

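View pics/c2.png

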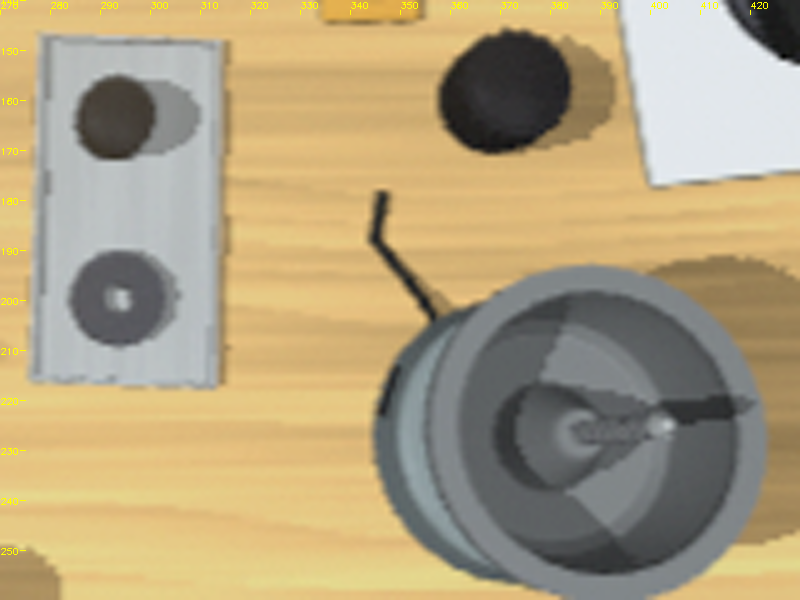

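View pics/c4.png

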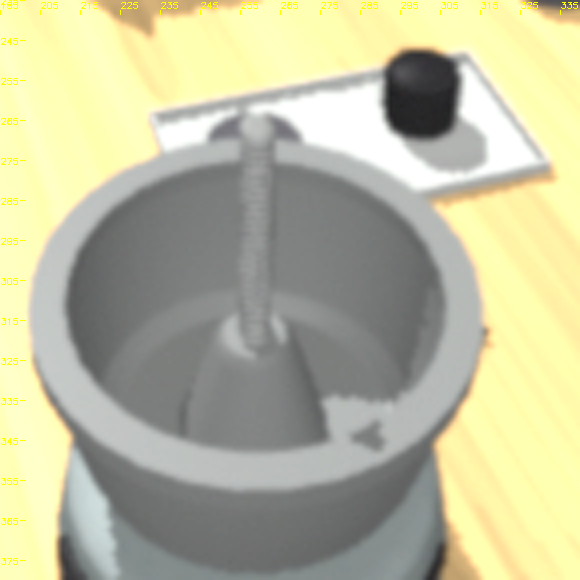

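Crop c2 confirms the smallest knob is the one in the tray, about 16 px wide at (293,163) in the original. The decoy at (371,159) is about 26 px. Also in original pixels:
- washer hole (293,199)
- post tip (401.7,224.7)
- bowl rim centre (389,226)
- sieve boss hole (139,240)
- cover boss hole (197.6,205)

The side crop puts the post tip at (259,265).

View pics/c3.png

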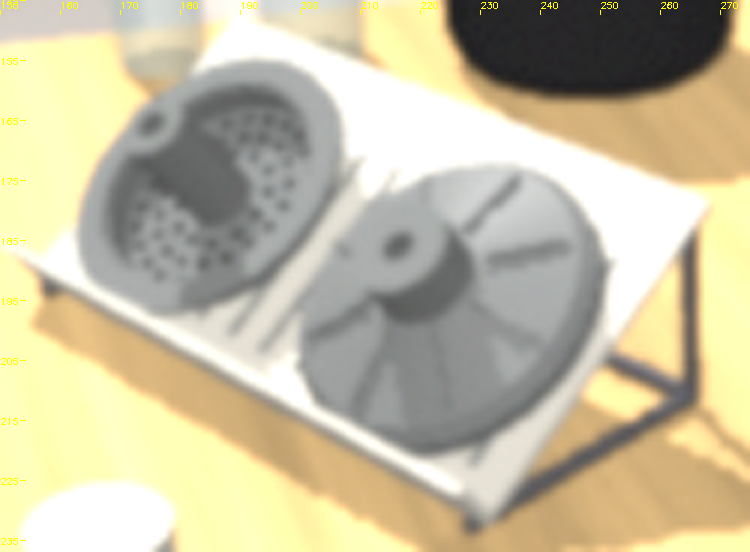

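```bash
cat > fit.py <<'E'
from h import *
from scipy.optimize import least_squares as ls
T,S=load("top0"),load("side0")
def tri(p,q): 
    r=ls(lambda X:np.r_[proj(T,X)-p,proj(S,X)-q],[.5,0,.15]); return r.x,np.abs(r.fun).max()
def yaw(p,q,z):
    a,b=atz(T,*p,z),atz(T,*q,z); d=(a-b)[:2]; return np.degrees(np.arctan2(d[1],d[0]))-90,np.linalg.norm(d),a,b
if __name__=="__main__":
    print("tip",tri((401.6,224.6),(258.9,265.1)),"top@.236",atz(T,401.6,224.6,.236),"rim",atz(T,389.2,226.2,.150))
    print("side rim",atz(S,258.7,313,.15), "tip side",atz(S,258.9,265.1,.236))
    print("rear",yaw((89.2,214.2),(206.4,151.6),.115));print("front",yaw((126.6,267.6),(237.2,209.0),.025))
    print("sieve",tri((139,239.8),(175.1,165.3)));print("cover",tri((197.6,205.2),(216.1,185.4)))
    print("washer",atz(T,293.2,199.2,.012),"knob",atz(T,292.9,163.,.030))
    for n,p,z in(("jar",(390,413),.075),("th",(404,180),.01),("torch",(537,210),.005)):print(n,atz(T,p[0]*.64,p[1]*.64,z))
E
python3 fit.py
```

```text
tip (array([ 0.47567199, -0.32846941,  0.22956527]), np.float64(0.5358136873185799)) top@.236 [ 0.4742144  -0.32543541  0.236     ] rim [ 0.47367505 -0.32933485  0.15      ]
side rim [ 0.47230614 -0.34070242  0.15      ] tip side [ 0.47338957 -0.33563218  0.236     ]
rear (np.float64(28.52737867695579), np.float64(0.3471411659548579), array([0.51292219, 0.44197863, 0.115     ]), array([0.6787094 , 0.13698421, 0.115     ]))
front (np.float64(27.545149686651442), np.float64(0.35054803421996034), array([0.36871623, 0.36928189, 0.025     ]), array([0.53082627, 0.05846963, 0.025     ]))
sieve (array([0.44592809, 0.30782953, 0.11827378]), np.float64(0.21444942152444924))
cover (array([0.53485959, 0.15968012, 0.10712233]), np.float64(0.010387387473571152))
washer [ 0.55925693 -0.10500592  0.012     ] knob [ 0.66368088 -0.10480088  0.03      ]
jar [0.37802065 0.02311905 0.075     ]
th [ 0.81741484 -0.00620634  0.01      ]
torch [ 0.75636518 -0.26393272  0.005     ]
```

Call:
{"op": "carry_out", "data": {
  "plan": "0.84 -0.37 -0.53 0 0 0;0.84 -0.37 -0.53 0 0 0;0.84 -0.37 -0.53 0 0 0;0.84 -0.37 -0.53 0 0 0;0.84 -0.37 -0.53 0 0 0;0.84 -0.37 -0.53 0 0 0;0.84 -0.37 -0.53 0 0 0;0.84 -0.37 -0.53 0 0 0",
  "claw": -0.5
}}

```text
time_s: 0.77
eef_pos: [0.3952, -0.3515, 0.3987]
eef_rot: [-0.0, 0.987, 0.158, -0.0]
wrist_force: [0.8, -0.6, -0.0]
opening: 0.75
grasp_force: 0.0
```

```bash
cat >> h.py <<'E'
def tool():
    o=ctrl.get_obs(); w,x,y,z=o["eef_rot"]; return np.array(o["eef_pos"]),Ro.from_quat([x,y,z,w]),o
def go(p,R=None):
    "prints turn (units 0.1rad, current tool) and shift (units 40mm) in current and in target tool axes"
    p0,R0,o=tool(); R=R or R0; d=np.asarray(p)-p0
    f=lambda v:np.round(v,2)
    print("pos",p0.round(4),"q",f(o["q"]),"t",o["time_s"],"F",f(o["wrist_force"]),"g",o["grasp_force"],"op",f(o["opening"]))
    print("turn",f((R0.inv()*R).as_rotvec()*10),"shift cur",f(R0.inv().apply(d)/.04),"shift tgt",f(R.inv().apply(d)/.04))
def frame(z,y):
    z=np.array(z,float);z/=np.linalg.norm(z);y=np.array(y,float);y-=z*(y@z);y/=np.linalg.norm(y)
    return Ro.from_matrix(np.c_[np.cross(y,z),y,z])
PSI=np.radians(28.2)
ZT=np.array([np.sin(np.radians(35))*np.cos(PSI),np.sin(np.radians(35))*np.sin(PSI),-np.cos(np.radians(35))])
RK=frame(ZT,[np.sin(PSI),-np.cos(PSI),0])
E
python3 - <<'E'
from h import *
c=snap("wrist","w1");i=cv2.imread("pics/w1.png");cv2.imwrite("pics/w1.png",cv2.convertScaleAbs(i,alpha=1.5))
p,R,o=tool();print(p,R.as_matrix().round(3));print("cam in tool",R.inv().apply(ray(c,0,0)[0]-p),R.inv().apply(c["R"][2]))
print(proj(c,[.474,-.328,.236]),proj(c,[.474,-.328,.15]))
S=np.array([.4459,.3078,.1183]); go(S-0.06*ZT,RK)
E
```

```text
[ 0.40007972 -0.34818595  0.40383751] [[ 0.948  0.317  0.007]
 [ 0.317 -0.948 -0.003]
 [ 0.006  0.005 -1.   ]]
cam in tool [ 0.0678722   0.00277712 -0.13759511] [-0.28858175 -0.00637042  0.95743407]
[255.3833051   90.38727729] [254.90707222  92.59695509]
pos [ 0.4001 -0.3482  0.4038] q [-0.94 -0.01  1.48  0.    1.67  0.31] t 0.8167 F [1.27 2.68 2.22] g 0.0 op 0.75
turn [ 0.57  6.04 -1.62] shift cur [  5.4  -15.07   5.87] shift tgt [  3.08 -13.91   9.37]
```

View pics/w1.png

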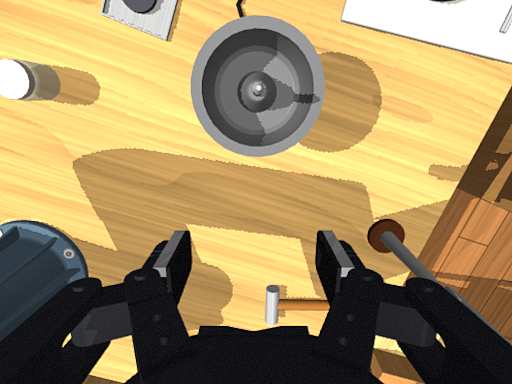

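The wrist picture shows the post tip at (258,88) and the rim ring centred at (258,86), almost straight below the camera. I'll use it to refine the tumbler's position.

```bash
python3 - <<'E'
from h import *
c=load("w1");print(atz(c,258,88,.236),atz(c,258,86,.15))
E
```

```text
[ 0.47692734 -0.32974864  0.236     ] [ 0.4827352  -0.32922242  0.15      ]
```

Call:
{"op": "carry_out", "data": {
  "plan": "0 -1 0 0.07 0.76 -0.2;0 -1 0 0.07 0.76 -0.2;0 -1 0 0.07 0.76 -0.2;0 -1 0 0.07 0.76 -0.2;0 -1 0 0.07 0.76 -0.2;0 -1 0 0.07 0.76 -0.2;0 -1 0 0.07 0.76 -0.2;0 -1 0 0.07 0.76 -0.2"
}}

```text
time_s: 1.48
eef_pos: [0.2857, -0.0724, 0.4033]
eef_rot: [-0.087, 0.925, 0.232, 0.289]
wrist_force: [-2.4, 3.1, -1.9]
opening: 0.747
grasp_force: 0.0
```

```bash
python3 - <<'E'
from h import *
S=np.array([.4459,.3078,.1183]); go(S-0.08*ZT,RK)
E
```

```text
pos [ 0.2857 -0.0724  0.4033] q [-1.51 -0.9   2.15  0.63  2.1  -0.16] t 1.4833 F [-2.4   3.15 -1.91] g 0.0 op 0.75
turn [-0.27 -0.01 -0.08] shift cur [ 2.42 -6.28  8.61] shift tgt [ 2.48 -6.48  8.44]
```

Call:
{"op": "carry_out", "data": {
  "plan": "0.3 -0.78 1 -0.03 0 -0.01;0.3 -0.78 1 -0.03 0 -0.01;0.3 -0.78 1 -0.03 0 -0.01;0.3 -0.78 1 -0.03 0 -0.01;0.3 -0.78 1 -0.03 0 -0.01;0.3 -0.78 1 -0.03 0 -0.01;0.3 -0.78 1 -0.03 0 -0.01;0.3 -0.78 1 -0.03 0 -0.01"
}}

```text
time_s: 2.15
eef_pos: [0.3897, 0.1408, 0.2664]
eef_rot: [-0.083, 0.927, 0.235, 0.279]
wrist_force: [1.2, -1.1, 0.2]
opening: 0.749
grasp_force: 0.0
```

```bash
python3 - <<'E'
from h import *
S=np.array([.4459,.3078,.1183]); go(S-0.08*ZT,RK)
E
```

```text
pos [0.3897 0.1408 0.2664] q [-0.3  -0.75  2.36  0.47  1.16  0.67] t 2.15 F [ 1.22 -1.11  0.18] g 0.0 op 0.75
turn [-0.25  0.21 -0.04] shift cur [ 0.56 -2.95  2.94] shift tgt [ 0.51 -3.01  2.87]
```

Call:
{"op": "carry_out", "data": {
  "plan": "0.09 -0.5 0.48 -0.04 0.03 -0.01;0.09 -0.5 0.48 -0.04 0.03 -0.01;0.09 -0.5 0.48 -0.04 0.03 -0.01;0.09 -0.5 0.48 -0.04 0.03 -0.01;0.09 -0.5 0.48 -0.04 0.03 -0.01;0.09 -0.5 0.48 -0.04 0.03 -0.01;0 0 0 0 0 0;0 0 0 0 0 0"
}}

```text
time_s: 2.82
eef_pos: [0.4022, 0.2862, 0.1832]
eef_rot: [-0.074, 0.926, 0.235, 0.287]
wrist_force: [-0.8, -0.2, -0.6]
opening: 0.75
grasp_force: 0.0
```

```bash
python3 - <<'E'
from h import *
S=np.array([.4459,.3078,.1183]); go(S-0.08*ZT,RK)
c=snap("wrist","w2");i=cv2.imread("pics/w2.png");cv2.imwrite("pics/w2.png",cv2.convertScaleAbs(i,alpha=1.5))
print(proj(c,S),proj(c,S+ZT*.05))
E
```

```text
pos [0.4022 0.2862 0.1832] q [ 0.3  -0.34  2.32  0.2   0.59  1.24] t 2.8167 F [-0.76 -0.18 -0.57] g 0.0 op 0.75
turn [-0.05  0.1   0.04] shift cur [0.07 0.04 0.03] shift tgt [0.07 0.04 0.03]
[255.34191326 191.36523939] [255.20958483 175.42466223]
```

View pics/w2.png

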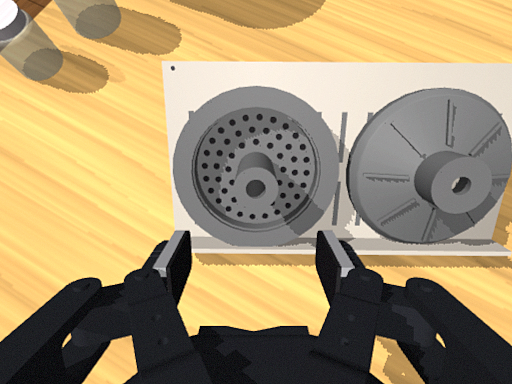

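The sieve boss hole is at (256,188), against a predicted (255,191), and the flange is centred on it. The cover boss hole is at (461,184). I'll correct by about 3 mm and go in.

```bash
cat >> h.py <<'E'
def onplane(c,u,v,P,n=ZT):
    o,d=ray(c,u,v); return o+d*((P-o)@n)/(d@n)
E
python3 - <<'E'
from h import *
c=load("w2")
S=onplane(c,256,188,np.array([.4459,.3078,.1183]));C=onplane(c,461,184,np.array([.5349,.1597,.1071]))
print(S,C); go(S+.033*ZT,RK)
E
```

```text
[0.4481647  0.30844132 0.11990974] [0.53643201 0.16100883 0.10847847]
pos [0.4032 0.2855 0.1846] q [ 0.3  -0.35  2.32  0.2   0.59  1.24] t 2.8667 F [-0.17  0.37  0.13] g 0.0 op 0.75
turn [-0.04  0.07  0.03] shift cur [0.13 0.04 2.87] shift tgt [0.11 0.03 2.87]
```

Call:
{"op": "carry_out", "data": {
  "plan": "0.02 0.01 0.42 0 0.01 0;0.02 0.01 0.42 0 0.01 0;0.02 0.01 0.41 -0.01 0.01 0.01;0.02 0.01 0.41 -0.01 0.01 0.01;0.02 0 0.41 -0.01 0.01 0.01;0.02 0 0.4 -0.01 0.02 0;0.01 0 0.4 0 0 0;0 0 0 0 0 0"
}}

```text
time_s: 3.53
eef_pos: [0.4679, 0.3154, 0.0937]
eef_rot: [-0.072, 0.925, 0.23, 0.293]
wrist_force: [0.0, -0.0, 0.0]
opening: 0.749
grasp_force: 0.0
```

Call:
{"op": "carry_out", "data": {
  "plan": "0 0 0 0 0 0;0 0 0 0 0 0;0 0 0 0 0 0;0 0 0 0 0 0;0 0 0 0 0 0;0 0 0 0 0 0;0 0 0 0 0 0;0 0 0 0 0 0",
  "claw": 1
}}

```text
time_s: 4.2
eef_pos: [0.4671, 0.3166, 0.0961]
eef_rot: [-0.073, 0.925, 0.231, 0.294]
wrist_force: [-1.5, -5.3, 4.8]
opening: 0.397
grasp_force: 58.8
```

```bash
python3 - <<'E'
from h import *
S=np.array([.44816,.30844,.11991]);go(S+.033*ZT,RK)
E
```

```text
pos [0.4671 0.3166 0.0961] q [0.33 0.05 2.21 0.32 0.28 1.13] t 4.2 F [-1.53 -5.25  4.84] g 58.82494698744267 op 0.4
turn [ 0.03 -0.05 -0.02] shift cur [-0.08 -0.04  0.04] shift tgt [-0.08 -0.04  0.04]
```

Call:
{"op": "carry_out", "data": {
  "plan": "0 0 -0.2 0 0 0;0 0 -0.5 0 0 0;0 0 -0.6 0 0 0;0 0 -0.7 0 0 0;0 0 -0.5 0 0 0;0 0 -0.2 0 0 0;0 0 0 0 0 0;0 0 0 0 0 0"
}}

```text
time_s: 4.87
eef_pos: [0.4117, 0.2877, 0.1837]
eef_rot: [-0.073, 0.925, 0.231, 0.294]
wrist_force: [0.3, 0.1, -1.2]
opening: 0.396
grasp_force: 60.7
```

Call:
{"op": "carry_out", "data": {
  "plan": "0.3 0 -0.3 0 -0.3 0;0.3 0 -0.5 0 -0.6 0;0.3 0 -0.5 0 -0.8 0;0.3 0 -0.5 0 -0.9 0;0.3 0 -0.5 0 -0.9 0;0.3 0 -0.5 0 -0.9 0;0.3 0 -0.3 0 -0.9 0;0.2 0 -0.2 0 -0.7 0"
}}

```text
time_s: 5.53
eef_pos: [0.442, 0.3039, 0.3386]
eef_rot: [-0.001, 0.97, 0.242, 0.006]
wrist_force: [0.5, -0.4, -1.7]
opening: 0.394
grasp_force: 60.6
```

```bash
cat >> h.py <<'E'
UP=frame([0,0,-1],[np.sin(PSI),-np.cos(PSI),0])
E
python3 - <<'E'
from h import *
go([.476,-.329,.34],UP)
E
```

```text
pos [0.442  0.3039 0.3386] q [0.38 0.02 1.57 0.   1.54 1.46] t 5.5333 F [ 0.52 -0.43 -1.69] g 60.55457161506638 op 0.39
turn [ 0.01 -0.12 -0.02] shift cur [-6.69 14.36 -0.11] shift tgt [-6.73 14.35 -0.04]
```

Call:
{"op": "carry_out", "data": {
  "plan": "-0.2 0.4 0 0 0 0;-0.35 0.75 0 0 0 0;-0.45 0.95 0 0 0 0;-0.45 0.95 0 0 0 0;-0.45 0.95 0 0 -0.03 0;-0.45 0.95 0 0 -0.03 0;-0.45 0.95 0 0 -0.03 0;-0.45 0.95 0 0 -0.03 0"
}}

```text
time_s: 6.2
eef_pos: [0.4541, 0.0006, 0.3346]
eef_rot: [-0.0, 0.97, 0.243, 0.0]
wrist_force: [1.1, 0.6, -0.8]
opening: 0.395
grasp_force: 60.6
```

Call:
{"op": "carry_out", "data": {
  "plan": "-0.45 0.95 0 0 0 0;-0.45 0.95 0 0 0 0;-0.45 0.95 0 0 0 0;-0.45 0.95 0 0 0 0;-0.45 0.95 0 0 0 0;-0.45 0.95 0 0 0 0;-0.4 0.85 0 0 0 0;-0.25 0.55 0 0 0 0"
}}

```text
time_s: 6.87
eef_pos: [0.4689, -0.3128, 0.3336]
eef_rot: [-0.001, 0.97, 0.241, -0.0]
wrist_force: [-0.2, 1.0, -0.7]
opening: 0.394
grasp_force: 60.6
```

Call:
{"op": "carry_out", "data": {
  "plan": "0 0 0 0 0 0;0 0 0 0 0 0;0 0 0 0 0 0;0 0 0 0 0 0;0 0 0 0 0 0;0 0 0 0 0 0;0 0 0 0 0 0;0 0 0 0 0 0"
}}

```text
time_s: 7.53
eef_pos: [0.4697, -0.3084, 0.3359]
eef_rot: [0.0, 0.97, 0.243, 0.001]
wrist_force: [-0.7, -0.0, -1.2]
opening: 0.391
grasp_force: 60.6
```

```bash
python3 - <<'E'
from h import *
go([.476,-.329,.34],UP)
c=snap("wrist","w3");s=snap("side","s3");t=snap("top","t3")
p,R,o=tool();H=p+R.apply([0,0,-.0314])
u=proj(c,H);print(u,proj(c,p+R.apply([-.003,0,-.0314])))
g=cv2.cvtColor(c["pixels"],cv2.COLOR_RGB2GRAY);y,x=int(u[1]),int(u[0])
print(x-30,y-44);print(g[y-44:y+30:3,x-30:x+31:3])
E
```

```text
pos [ 0.4697 -0.3084  0.3359] q [-0.79  0.08  1.51  0.    1.55  0.29] t 7.5333 F [-0.71 -0.01 -1.2 ] g 60.621161526069045 op 0.39
turn [ 0.01 -0.01 -0.02] shift cur [-0.1   0.53 -0.1 ] shift tgt [-0.1   0.53 -0.1 ]
[253.17532098 275.38820824] [253.17522622 281.38101039]
223 231
[[ 90  40  41  68  67  66  65  64  62  59  59  54  52  51  48  46  47  47
   47  44  58]
 [ 26  39  61  68  66  67  65  64  59  58  56  56  50  51  50  50  47  45
   46  46  44]
 [ 40  40  38  70  65  65  66  62  61  57  57  54  52  49  48  49  48  47
   44  44  46]
 [ 38  38  53  68  66  64  63  62  61  59  56  54  51  48  48  47  48  48
   46  45  44]
 [ 39  38  61  68  66  65  63  61  57  54  52  50  51  48  46  50  46  49
   46  46  43]
 [ 39  39  70  67  65  64  92 125 132 129 130 130 132 128  88  44  44  46
   46  47  45]
 [ 40  37  66  80 116 127 127 125 125 126 125 126 125 126 127 127 128  61
   42  45  47]
 [ 40  47  79 118 128 126 126 124 126 126 125 126 125 125 125 126 126 125
  130  44  45]
 [ 41  92  86  89  86  95 120 126 126 125 125 126 125 126 126 126 126 126
  125 132  62]
 [ 91  89  88  89  8
[... 704 characters left out ...]
9  87  82  44  46  47  46  47  46  47  46  43  38  38  59  90
   88  88  90]
 [ 88  88  88  88  87  42  45  45  47  47  46  45  44  44  40  35  79  89
   90  88  89]
 [ 86  89  87  88  91  42  47  46  50  47  47  46  46  41  39  36  94  90
   90  89  90]
 [ 87  87  88  89  89  89  44  47  48  47  47  46  44  44  39  81  88  90
   90  88  91]
 [ 86  87  87  87  88  88  94  53  45  47  48  45  44  50  96  92  89  92
   89  91  90]
 [ 86  89  88  87  87  89  89  91  92  86  78  87  94  90  89  89  88  90
   91  87  88]
 [ 87  87  87  88  88  87  89  90  92  89  88  89  89  90  91  90  90  88
   89  91  90]
 [ 85  87  90  88  89  88  90  88  89  88  89  90  89  90  88  88  87  87
   89  91  89]]
```

```bash
python3 - <<'E'
from h import *
c=load("w1");g=cv2.cvtColor(c["pixels"],cv2.COLOR_RGB2GRAY).astype(int)
print(g[76:104,246:272:1][::2,::2])
# rim outer edge points by radial search, fitting circle centre (x,y) at z=.15 r=.085
from scipy.optimize import least_squares as ls
def fit(c,P0):
    g=cv2.GaussianBlur(cv2.cvtColor(c["pixels"],cv2.COLOR_RGB2GRAY),(3,3),0).astype(float)
    a=np.linspace(0,2*np.pi,72,endpoint=False);rr=np.linspace(.078,.094,33);P=np.array(P0,float)
    for it in range(6):
        res=[]
        for t in a:
            pts=np.array([proj(c,[P[0]+r*np.cos(t),P[1]+r*np.sin(t),.15]) for r in rr])
            v=cv2.remap(g.astype(np.float32),pts[:,0].astype(np.float32)[None],pts[:,1].astype(np.float32)[None],1)[0]
            d=np.diff(v); res.append((t,rr[np.argmax(abs(d))]+.00025,abs(d).max()))
        t,r,w=np.array(res).T; k=w>6
        f=ls(lambda q:q[0]*np.cos(t[k])+q[1]*np.sin(t[k])+q[2]-r[k],[0,0,.085],loss="soft_l1",f_scale=.001)
        P+=f.x[:2]
    return P,f.x[2],k.sum()
print("w1",fit(c,[.477,-.329]));print("t0",fit(load("top0"),[.474,-.329]));print("s0",fit(load("side0"),[.474,-.332]))
E
```

```text
[[ 40  62  71  71  66  64  60  55  52  49  46  43  79]
 [ 66  75  71  70  67  63  58  54  48  48  49  48  40]
 [ 75  73  72  73  73  70  68  60  50  46  47  44  46]
 [ 74  74  78  85  95 115 110 102  60  50  47  48  46]
 [ 74  80  92 105 112 115 107  83  76  65  50  44  47]
 [ 75  86 104 110 120 136 163 146  69  95  50  47  45]
 [ 77  94 104 106 115 142 158 151  66  61  57  44  46]
 [ 79  95 104  97 114 105 129  87  66  87  62  48  43]
 [ 79  94 105  93  74 101  80  66  72  73  58  48  45]
 [ 73  87 105 108  56  60  68  45  71  72  52  42  43]
 [ 71  78  97 105 106  86  82  80  85  70  47  42  45]
 [ 69  69  80  96 104 104 105 108  94  46  41  43  41]
 [ 65  66  64  69  76  89  83  64  48  40  40  40  43]
 [ 65  62  58  58  58  54  51  44  39  39  40  40  41]]
w1 (array([ 0.47768065, -0.32983431]), np.float64(0.08465357760043232), np.int64(55))
t0 (array([ 0.46807108, -0.28759003]), np.float64(0.085), np.int64(0))
s0 (array([ 0.47417098, -0.33436188]), np.float64(0.08478791266396749), np.int64(28))
```

```bash
python3 - <<'E'
from h import *
go([.4796,-.3281,.30],UP)
E
```

```text
pos [ 0.4695 -0.3087  0.3358] q [-0.79  0.08  1.51  0.    1.55  0.29] t 7.6833 F [ 0.14 -0.28 -1.15] g 60.620938120409846 op 0.4
turn [ 0.   -0.01 -0.02] shift cur [-0.01  0.55  0.89] shift tgt [-0.01  0.55  0.89]
```

Call:
{"op": "carry_out", "data": {
  "plan": "0 0.2 0.1 0 0 0;0 0.2 0.1 0 0 0;0 0.15 0.2 0 0 0;0 0 0.2 0 0 0;0 0 0.2 0 0 0;0 0 0.1 0 0 0;0 0 0 0 0 0;0 0 0 0 0 0"
}}

```text
time_s: 8.35
eef_pos: [0.4797, -0.328, 0.2992]
eef_rot: [-0.0, 0.97, 0.242, 0.0]
wrist_force: [-0.8, 0.2, -1.6]
opening: 0.392
grasp_force: 60.6
```

```bash
python3 - <<'E'
from h import *
go([.4796,-.3281,.26],UP)
E
```

```text
pos [ 0.4797 -0.328   0.2992] q [-0.8   0.15  1.51  0.    1.49  0.28] t 8.35 F [-0.8   0.17 -1.56] g 60.646648567635566 op 0.39
turn [-0.01 -0.01 -0.02] shift cur [-0.    0.    0.98] shift tgt [-0.    0.    0.98]
```

Call:
{"op": "carry_out", "data": {
  "plan": "0 0 0.15 0 0 0;0 0 0.15 0 0 0;0 0 0.15 0 0 0;0 0 0.15 0 0 0;0 0 0.15 0 0 0;0 0 0.15 0 0 0;0 0 0.1 0 0 0;0 0 0 0 0 0"
}}

```text
time_s: 9.02
eef_pos: [0.4794, -0.3278, 0.2582]
eef_rot: [-0.001, 0.97, 0.242, 0.0]
wrist_force: [-0.9, -0.2, -1.1]
opening: 0.395
grasp_force: 60.6
```

Call:
{"op": "carry_out", "data": {
  "plan": "0 0 0.2 0 0 0;0 0 0.22 0 0 0;0 0 0.24 0 0 0;0 0 0.24 0 0 0;0 0 0.24 0 0 0;0 0 0.24 0 0 0;0 0 0.22 0 0 0;0 0 0.1 0 0 0"
}}

```text
time_s: 9.68
eef_pos: [0.4794, -0.3277, 0.1896]
eef_rot: [-0.001, 0.97, 0.242, -0.0]
wrist_force: [-0.9, 0.2, -1.6]
opening: 0.395
grasp_force: 60.6
```

Call:
{"op": "carry_out", "data": {
  "plan": "0 0 0.1 0 0 0;0 0 0.1 0 0 0;0 0 0.08 0 0 0;0 0 0.05 0 0 0;0 0 0.04 0 0 0;0 0 0.03 0 0 0;0 0 0.03 0 0 0;0 0 0 0 0 0"
}}

```text
time_s: 10.35
eef_pos: [0.48, -0.3282, 0.1744]
eef_rot: [-0.0, 0.97, 0.242, 0.001]
wrist_force: [-0.0, 0.3, -1.6]
opening: 0.393
grasp_force: 60.6
```

Call:
{"op": "carry_out", "data": {
  "plan": "0 0 0.03 0 0 0;0 0 0.03 0 0 0;0 0 0.03 0 0 0;0 0 0.03 0 0 0;0 0 0 0 0 0;0 0 0 0 0 0;0 0 0 0 0 0;0 0 0 0 0 0"
}}

```text
time_s: 11.02
eef_pos: [0.4802, -0.3285, 0.1736]
eef_rot: [0.001, 0.97, 0.243, 0.001]
wrist_force: [-7.8, 7.7, 21.2]
opening: 0.395
grasp_force: 63.4
```

Call:
{"op": "carry_out", "data": {
  "plan": "0 0 -0.03 0 0 0;0 0 0 0 0 0;0 0 0 0 0 0;0 0 0 0 0 0;0 0 0 0 0 0;0 0 0 0 0 0;0 0 0 0 0 0;0 0 0 0 0 0",
  "claw": -0.5
}}

```text
time_s: 11.68
eef_pos: [0.48, -0.3282, 0.1706]
eef_rot: [-0.0, 0.97, 0.242, 0.0]
wrist_force: [-0.5, 0.2, -0.5]
opening: 0.75
grasp_force: 0.0
```

Call:
{"op": "carry_out", "data": {
  "plan": "0 0 -0.2 0 0 0;0 0 -0.5 0 0 0;0 0 -0.7 0 0 0;0 0 -0.8 0 0 0;0 0 -0.8 0 0 0;0 0 -0.8 0 0 0;0 0 -0.6 0 0 0;0 0 -0.3 0 0 0"
}}

```text
time_s: 12.35
eef_pos: [0.4806, -0.3291, 0.3639]
eef_rot: [0.003, 0.97, 0.242, 0.002]
wrist_force: [1.0, 0.1, 0.4]
opening: 0.748
grasp_force: 0.0
```

```bash
python3 - <<'E'
from h import *
c=snap("wrist","w4");s=snap("side","s4")
p,R,o=tool()
for n in("w4","s4"):
    i=cv2.imread(f"pics/{n}.png");cv2.imwrite(f"pics/{n}.png",cv2.convertScaleAbs(i,alpha=1.4))
a=cv2.imread("pics/w4.png")[0:300,100:420];b=cv2.imread("pics/s4.png")[200:384,160:360]
b=cv2.resize(b,None,fx=2,fy=2);H=400
m=np.zeros((600,800,3),np.uint8);m[:300,:320]=a;m[:368,360:760]=b
cv2.imwrite("pics/m4.png",m)
C=np.array([.53643,.16101,.10848]);go(C-.08*ZT,RK)
E
```

```text
pos [ 0.4805 -0.329   0.3618] q [-0.8   0.12  1.42  0.    1.6   0.28] t 12.45 F [-1.7   0.87  0.53] g 0.0 op 0.75
turn [ 0.06  6.08 -0.01] shift cur [  5.84 -10.17   4.66] shift tgt [  2.12 -10.14   7.22]
```

View pics/m4.png

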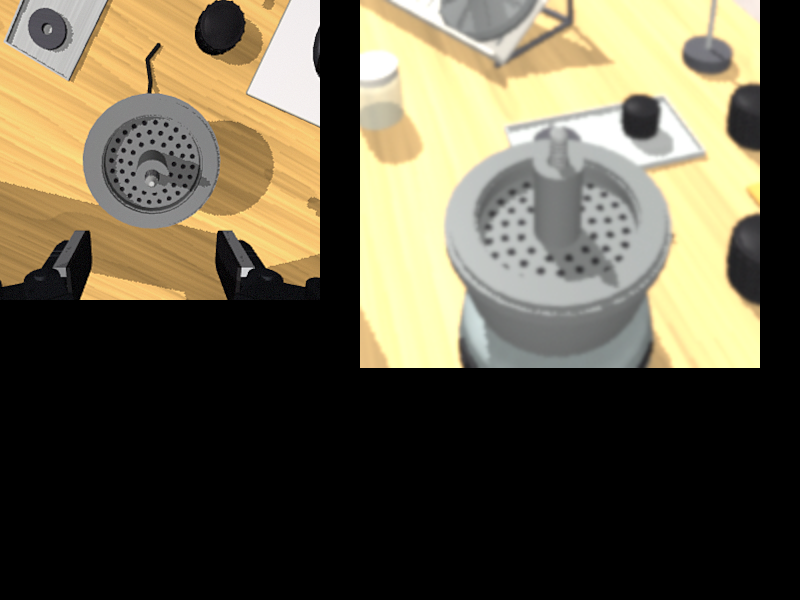

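The sieve is seated. In the left panel its flange covers the rim evenly and the post tip is at (151,181), which is (251,181) in the full wrist image. The side panel shows it level. Next is the cover.

Call:
{"op": "carry_out", "data": {
  "plan": "0.2 -0.5 0 0 0 0;0.4 -0.9 0 0 0 0;0.4 -0.95 0 0 0 0;0.4 -0.95 0 0 0 0;0.4 -0.95 0 0 0 0;0.4 -0.95 0 0.01 0.4 0;0.4 -0.95 0 0.01 0.4 0;0.4 -0.95 0 0.01 0.4 0"
}}

```text
time_s: 13.12
eef_pos: [0.4507, -0.019, 0.3582]
eef_rot: [-0.018, 0.968, 0.242, 0.058]
wrist_force: [0.4, 0.4, -0.3]
opening: 0.747
grasp_force: 0.0
```

```bash
python3 - <<'E'
from h import *
c=load("w4");print(atz(c,251,181,.236))
C=np.array([.53643,.16101,.10848]);go(C-.08*ZT,RK)
E
```

```text
[ 0.47955955 -0.32858748  0.236     ]
pos [ 0.4507 -0.019   0.3582] q [-0.38 -0.27  1.79  0.1   1.54  0.71] t 13.1167 F [ 0.41  0.39 -0.31] g 0.0 op 0.75
turn [-0.05  4.91 -0.05] shift cur [ 2.28 -2.93  4.93] shift tgt [-0.29 -2.95  5.42]
```

Call:
{"op": "carry_out", "data": {
  "plan": "0.28 -0.37 0.6 -0.01 0.61 -0.01;0.24 -0.37 0.62 -0.01 0.61 -0.01;0.2 -0.37 0.64 -0.01 0.61 -0.01;0.14 -0.37 0.66 0 0.61 0;0.1 -0.37 0.67 0 0.61 0;0.05 -0.37 0.67 0 0.61 0;0 -0.37 0.67 0 0.61 0;-0.03 -0.37 0.67 0 0.6 0"
}}

```text
time_s: 13.78
eef_pos: [0.4884, 0.1342, 0.172]
eef_rot: [-0.073, 0.926, 0.232, 0.29]
wrist_force: [0.4, 1.7, 0.4]
opening: 0.751
grasp_force: 0.0
```

Call:
{"op": "carry_out", "data": {
  "plan": "0 0 0 0 0 0;0 0 0 0 0 0;0 0 0 0 0 0;0 0 0 0 0 0;0 0 0 0 0 0;0 0 0 0 0 0;0 0 0 0 0 0;0 0 0 0 0 0",
  "claw": -0.8
}}

```text
time_s: 14.45
eef_pos: [0.4907, 0.1332, 0.1757]
eef_rot: [-0.072, 0.925, 0.232, 0.291]
wrist_force: [0.1, -0.4, 0.6]
opening: 0.9
grasp_force: 0.0
```

```bash
python3 - <<'E'
from h import *
C=np.array([.53643,.16101,.10848]);go(C-.08*ZT,RK)
c=snap("wrist","w5");u=proj(c,C);g=cv2.cvtColor(c["pixels"],cv2.COLOR_RGB2GRAY);x,y=int(u[0]),int(u[1])
print(u,x-33,y-33);print(g[y-33:y+34:3,x-33:x+34:3])
E
```

```text
pos [0.4907 0.1332 0.1757] q [-0.22 -0.27  2.28  0.59  0.73  0.49] t 14.45 F [ 0.12 -0.43  0.59] g 0.0 op 0.9
turn [0.01 0.02 0.01] shift cur [ 0.13 -0.07  0.14] shift tgt [ 0.13 -0.07  0.14]
[248.99984858 187.3676243 ] 215 154
[[ 88  85  86  91  75  90  89  91  88  70  60  58  56  52  51  75  90  86
   83  81  73  83  61]
 [ 84  84  86  82  61  58  89  70  65  63  62  59  58  56  53  49  44  71
   84  83  60  61  63]
 [ 85  86  84  88  69  60  63  64  66  76  84  84  85  85  80  62  46  40
   46  83  79  80  59]
 [ 84  86  85  85  87  63  68  85  83  83  82  83  83  83  83  82  86  61
   35  53  79  78  74]
 [ 85  84  84  86  62  77  81  81  83  83  82  81  82  80  81  82  80  82
   82  31  68  77  76]
 [ 82  83  84  79  75  81  81  81  81  82  81  83  79  83  82  82  81  83
   82  83  30  63  77]
 [ 86  82  83  70  81  80  79  82  82  80  82  81  82  81  82  80  81  83
   81  82  81  61  58]
 [ 81  82  81  82  79  81  81  82  80  82  80  80  81  80  81  81  82  80
   81  81  81  48  60]
 [ 69  85  81  82  81  80  78  80  80  82  81  80  79  78  81  81  81  81
   81  82  81  79  60]
[... 659 characters left out ...]
 80  78  80  76  56]
 [ 74  76  74  78  79  79  79  78  79  79  78  80  80  79  80  79  79  78
   80  80  81  54  55]
 [ 73  75  69  73  80  77  77  79  78  77  78  78  78  79  79  80  79  78
   79  78  73  49  56]
 [ 73  67  75  58  57  80  78  79  77  79  78  79  79  79  80  78  78  80
   79  75  54  56  52]
 [ 67  75  57  54  55  58  79  80  78  79  78  78  79  80  78  78  78  78
   71  53  55  55  58]
 [ 74  52  54  55  65  71  69  75  80  79  80  78  79  78  78  81  76  51
   56  55  56  54  54]
 [ 52  54  54  60  74  71  71  71  70  67  73  75  75  70  60  53  54  56
   57  56  53  55  55]
 [ 54  57  64  72  70  70  70  68  70  68  68  68  66  51  52  54  53  56
   55  56  57  56  53]]
```

```bash
python3 - <<'E'
from h import *
c=load("w5");C=onplane(c,251,188,np.array([.53643,.16101,.10848]));print(C);go(C+.027*ZT,RK)
E
```

```text
[0.53680843 0.15937744 0.10817334]
pos [0.4906 0.1333 0.1755] q [-0.22 -0.27  2.28  0.59  0.73  0.49] t 14.5 F [-0.47 -0.34  0.29] g 0.0 op 0.9
turn [0.01 0.02 0.01] shift cur [ 0.13 -0.03  2.81] shift tgt [ 0.12 -0.03  2.81]
```

Call:
{"op": "carry_out", "data": {
  "plan": "0.02 0 0.42 0 0 0;0.02 0 0.42 0 0 0;0.02 -0.01 0.42 0 0 0;0.02 -0.01 0.42 0 0 0;0.02 0 0.42 0 0.01 0;0.02 0 0.42 0 0.01 0;0 0 0.3 0 0 0;0 0 0 0 0 0"
}}

```text
time_s: 15.17
eef_pos: [0.5498, 0.1669, 0.0832]
eef_rot: [-0.073, 0.925, 0.233, 0.29]
wrist_force: [-0.3, 0.2, -0.2]
opening: 0.904
grasp_force: 0.0
```

Call:
{"op": "carry_out", "data": {
  "plan": "0 0 0 0 0 0;0 0 0 0 0 0;0 0 0 0 0 0;0 0 0 0 0 0;0 0 0 0 0 0;0 0 0 0 0 0;0 0 0 0 0 0;0 0 0 0 0 0",
  "claw": 1
}}

```text
time_s: 15.83
eef_pos: [0.5504, 0.1662, 0.0861]
eef_rot: [-0.073, 0.925, 0.232, 0.292]
wrist_force: [-6.6, -4.0, 7.4]
opening: 0.551
grasp_force: 61.2
```

```bash
python3 - <<'E'
from h import *
C=np.array([.53681,.15938,.10817]);go(C+.028*ZT,RK)
E
```

```text
pos [0.5504 0.1662 0.0861] q [-0.1   0.11  2.18  0.81  0.46  0.32] t 15.8333 F [-6.6  -4.03  7.41] g 61.24110449454747 op 0.55
turn [ 0.01 -0.    0.01] shift cur [ 0.01 -0.01  0.03] shift tgt [ 0.01 -0.01  0.03]
```

Call:
{"op": "carry_out", "data": {
  "plan": "0 0 -0.2 0 0 0;0 0 -0.5 0 0 0;0 0 -0.6 0 0 0;0 0 -0.7 0 0 0;0 0 -0.5 0 0 0;0 0 -0.2 0 0 0;0 0 0 0 0 0;0 0 0 0 0 0"
}}

```text
time_s: 16.5
eef_pos: [0.4958, 0.1371, 0.1743]
eef_rot: [-0.072, 0.925, 0.232, 0.292]
wrist_force: [0.7, -0.1, -2.1]
opening: 0.553
grasp_force: 63.3
```

Call:
{"op": "carry_out", "data": {
  "plan": "0.3 0 -0.3 0 -0.3 0;0.3 0.1 -0.5 0 -0.6 0;0.3 0.2 -0.5 0 -0.8 0;0.2 0.3 -0.5 0 -0.9 0;0.1 0.4 -0.5 0 -0.9 0;0 0.4 -0.5 0 -0.9 0;0 0.5 -0.3 0 -0.9 0;0 0.5 -0.2 0 -0.78 0"
}}

```text
time_s: 17.17
eef_pos: [0.5338, 0.048, 0.319]
eef_rot: [0.001, 0.97, 0.244, -0.0]
wrist_force: [0.7, -1.0, -1.7]
opening: 0.55
grasp_force: 63.2
```

```bash
python3 - <<'E'
from h import *
go([.479,-.329,.335],UP)
E
```

```text
pos [0.5338 0.048  0.319 ] q [-0.13  0.03  1.59 -0.    1.52  0.95] t 17.1667 F [ 0.7  -1.02 -1.72] g 63.20712473709136 op 0.55
turn [0.01 0.01 0.01] shift cur [-5.67  7.65 -0.39] shift tgt [-5.66  7.66 -0.4 ]
```

Call:
{"op": "carry_out", "data": {
  "plan": "-0.4 0.5 -0.05 0 0 0;-0.7 0.9 -0.05 0 0 0;-0.75 1 -0.05 0 0 0;-0.75 1 -0.05 0 0 0;-0.75 1 -0.05 0 0 0;-0.75 1 -0.05 0 0 0;-0.7 1 -0.05 0 0 0;-0.5 0.7 -0.04 0 0 0"
}}

```text
time_s: 17.83
eef_pos: [0.486, -0.2605, 0.3297]
eef_rot: [-0.001, 0.97, 0.244, 0.001]
wrist_force: [0.1, -0.1, -1.6]
opening: 0.547
grasp_force: 63.3
```

Call:
{"op": "carry_out", "data": {
  "plan": "-0.2 0.35 0 0 0 0;-0.1 0.2 0 0 0 0;0 0 0 0 0 0;0 0 0 0 0 0;0 0 0 0 0 0;0 0 0 0 0 0;0 0 0 0 0 0;0 0 0 0 0 0"
}}

```text
time_s: 18.5
eef_pos: [0.4865, -0.2821, 0.3318]
eef_rot: [0.0, 0.97, 0.244, 0.001]
wrist_force: [-0.1, -0.3, -1.0]
opening: 0.549
grasp_force: 63.3
```

```bash
python3 - <<'E'
from h import *
go([.479,-.329,.335],UP)
c=snap("wrist","w6");p,R,o=tool();u=proj(c,p+R.apply([0,0,-.0268]));print(u,proj(c,p+R.apply([-.003,0,-.0268])))
g=cv2.cvtColor(c["pixels"],cv2.COLOR_RGB2GRAY);x,y=int(u[0]),int(u[1])
print(x-33,y-33);print(g[y-33:y+34:3,x-33:x+34:3])
E
```

```text
pos [ 0.4865 -0.2821  0.3318] q [-0.74  0.08  1.51  0.    1.54  0.34] t 18.5 F [-0.05 -0.33 -1.05] g 63.26576071092859 op 0.55
turn [ 0.01 -0.02  0.02] shift cur [-0.72  0.94 -0.08] shift tgt [-0.72  0.94 -0.08]
[252.99965995 269.51260973] [253.00234242 275.35251613]
219 236
[[113 115 115 117 115 114 115 117 117 116 117 117 116 116 115 118 116 116
  116 117 116 116 116]
 [115 115 116 117 116 115 117 117 115 116 115 117 116 117 117 115 116 116
  114 117 115 117 117]
 [114 114 116 115 116 117 115 117 116 117 116 117 118 115 118 117 115 118
  117 116 116 117 116]
 [116 116 114 115 116 117 116 115 117 118 118 115 118 118 116 117 118 116
  117 117 118 116 116]
 [115 115 117 116 116 116 116 115 117 116 117 117 116 118 117 117 117 117
  117 116 117 117 115]
 [111 119  77 108 121 117 115 116 116 116 117 117 118 116 117 117 117 117
  116 118 117 118 118]
 [ 80  80  80  82  82  77 111 118 117 117 116 116 118 118 119 117 118 116
  117 116 118 120 118]
 [ 82  80  83  82  82  82  83  78 121 118 117 112 112 113 114 120 112 118
  110 111 120  82  78]
 [ 81  83  81  81  82  82  82 117 120 116 117 11
[... 707 characters left out ...]
 83  82  85  83  82]
 [ 82  81  81  82  81  82  83  83  85  62  47  37  40  50  74  85  83  83
   84  84  83  82  82]
 [ 81  83  81  81  83  81  83  83  82  82  84  86  85  85  83  84  83  84
   83  83  83  83  83]
 [ 79  80  82  81  82  82  83  81  82  84  83  85  85  84  83  82  84  84
   83  85  83  85  83]
 [ 80  82  80  82  83  82  82  81  82  83  84  82  85  83  84  83  82  82
   82  84  83  81  84]
 [ 82  81  81  83  84  81  83  83  82  83  82  84  83  83  84  83  83  82
   85  83  83  84  82]
 [ 80  81  82  80  81  81  83  82  83  83  81  83  82  83  81  84  82  83
   84  82  84  82  83]
 [ 82  81  81  80  82  81  83  82  82  82  82  83  83  84  82  85  83  82
   84  82  84  83  83]]
```

Call:
{"op": "carry_out", "data": {
  "plan": "-0.2 0.25 0.1 0 0 0;-0.25 0.35 0.1 0 0 0;-0.2 0.25 0.1 0 0 0;-0.1 0.1 0.1 0 0 0;0 0 0.1 0 0 0;0 0 0.1 0 0 0;0 0 0 0 0 0;0 0 0 0 0 0"
}}

```text
time_s: 19.22
eef_pos: [0.4777, -0.3303, 0.3071]
eef_rot: [-0.0, 0.97, 0.244, 0.001]
wrist_force: [1.0, 0.2, -0.6]
opening: 0.553
grasp_force: 63.3
```

```bash
python3 - <<'E'
from h import *
go([.478,-.329,.26],UP)
E
```

```text
pos [ 0.4777 -0.3303  0.3071] q [-0.81  0.14  1.5   0.    1.5   0.27] t 19.2167 F [ 0.97  0.16 -0.6 ] g 63.26354478718713 op 0.55
turn [-0.   -0.02  0.  ] shift cur [ 0.02 -0.02  1.18] shift tgt [ 0.02 -0.03  1.18]
```

Call:
{"op": "carry_out", "data": {
  "plan": "0.02 -0.02 0.2 0 0 0;0 0 0.25 0 0 0;0 0 0.25 0 0 0;0 0 0.25 0 0 0;0 0 0.25 0 0 0;0 0 0.25 0 0 0;0 0 0.25 0 0 0;0 0 0.1 0 0 0"
}}

```text
time_s: 19.88
eef_pos: [0.4776, -0.3291, 0.2331]
eef_rot: [-0.001, 0.97, 0.244, 0.0]
wrist_force: [-0.7, 0.8, -2.1]
opening: 0.552
grasp_force: 63.3
```

Call:
{"op": "carry_out", "data": {
  "plan": "0 0 0.1 0 0 0;0 0 0.1 0 0 0;0 0 0.1 0 0 0;0 0 0.1 0 0 0;0 0 0.1 0 0 0;0 0 0 0 0 0;0 0 0 0 0 0;0 0 0 0 0 0"
}}

```text
time_s: 20.55
eef_pos: [0.4784, -0.3298, 0.2157]
eef_rot: [0.0, 0.97, 0.244, 0.001]
wrist_force: [-1.0, -0.6, -2.2]
opening: 0.55
grasp_force: 63.3
```

Call:
{"op": "carry_out", "data": {
  "plan": "0 0 0.1 0 0 0;0 0 0.1 0 0 0;0 0 0.1 0 0 0;0 0 0.1 0 0 0;0 0 0.1 0 0 0;0 0 0.1 0 0 0;0 0 0 0 0 0;0 0 0 0 0 0"
}}

```text
time_s: 21.22
eef_pos: [0.4782, -0.3296, 0.1911]
eef_rot: [-0.0, 0.97, 0.244, 0.001]
wrist_force: [0.5, 0.6, -1.3]
opening: 0.552
grasp_force: 63.3
```

Call:
{"op": "carry_out", "data": {
  "plan": "0 0 0.05 0 0 0;0 0 0.04 0 0 0;0 0 0.03 0 0 0;0 0 0.03 0 0 0;0 0 0.02 0 0 0;0 0 0 0 0 0;0 0 0 0 0 0;0 0 0 0 0 0"
}}

```text
time_s: 21.88
eef_pos: [0.4785, -0.3298, 0.186]
eef_rot: [0.0, 0.97, 0.244, 0.001]
wrist_force: [-1.4, 1.9, 6.4]
opening: 0.556
grasp_force: 64.3
```

Contact came at the expected height of 0.186. I'll press slightly more, then release.

Call:
{"op": "carry_out", "data": {
  "plan": "0 0 0.03 0 0 0;0 0 0 0 0 0;0 0 0 0 0 0;0 0 0 0 0 0;0 0 0 0 0 0;0 0 0 0 0 0;0 0 0 0 0 0;0 0 0 0 0 0"
}}

```text
time_s: 22.55
eef_pos: [0.4786, -0.3298, 0.1858]
eef_rot: [0.001, 0.97, 0.244, 0.001]
wrist_force: [-4.6, 3.5, 12.0]
opening: 0.551
grasp_force: 65.0
```

Call:
{"op": "carry_out", "data": {
  "plan": "0 0 -0.03 0 0 0;0 0 0 0 0 0;0 0 0 0 0 0;0 0 0 0 0 0;0 0 0 0 0 0;0 0 0 0 0 0;0 0 0 0 0 0;0 0 0 0 0 0",
  "claw": -0.7
}}

```text
time_s: 23.22
eef_pos: [0.4783, -0.3297, 0.1845]
eef_rot: [0.0, 0.97, 0.244, 0.001]
wrist_force: [0.0, -0.3, 0.8]
opening: 0.848
grasp_force: 0.0
```

Call:
{"op": "carry_out", "data": {
  "plan": "0 0 -0.2 0 0 0;0 0 -0.4 0 0 0;0 0 -0.5 0 0 0;0 0 -0.7 0 0 0;0 0 -0.8 0 0 0;0 0 -0.7 0 0 0;0 0 -0.4 0 0 0;0 0 -0.2 0 0 0"
}}

```text
time_s: 23.88
eef_pos: [0.4788, -0.3305, 0.345]
eef_rot: [0.003, 0.97, 0.244, 0.003]
wrist_force: [-0.5, 0.0, 1.4]
opening: 0.851
grasp_force: 0.0
```

```bash
python3 - <<'E'
from h import *
c=snap("wrist","w7");p,R,o=tool()
P=np.array([.478,-.3293,.236]);u=proj(c,P);print(u,proj(c,[.478,-.3293,.212]))
g=cv2.cvtColor(c["pixels"],cv2.COLOR_RGB2GRAY);x,y=int(u[0]),int(u[1])
print(x-36,y-36);print(g[y-36:y+37:3,x-36:x+37:3])
s2=1/np.sqrt(2)
W=np.array([.5593,-.105,.15]);go(W,frame([0,0,-1],[s2,-s2,0]))
np.savez("pics/w7p.npz",p=p)
E
```

```text
[250.43648566 186.01382672] [250.48858062 179.20005505]
214 150
[[105 104 105 106 104 102  95 103  99  99  93  68  62  52  72  88  95  91
   89  92  84  81  76  86  88]
 [103 104 105 104 104 105  50 102  92  46  48  43  42  28  36  33  26  66
   92  90  89  76  88  87  87]
 [104 105 104 105 103 104 104  87  49  59  86  98  95  96  98  98  60  32
   51  60  82  68  82  87  86]
 [102 103 104 105 103 104  88  50  98  95  92  94  94  93  93  94  94 100
   34  50  62  60  62  60  82]
 [100 102 101 102 104 105  53  97  93  93  92  94  93  92  94  94  95  95
   98  42  63  62  64  62  62]
 [100 101 102 101 100  92  96  94  95  94  94  95  94  95  94  94  92  94
   95  97  53  63  62  63  65]
 [ 98  99  98  97  98  81  93  94  93  94  93  93  93  93  94  93  94  96
   94  94  95  62  60  63  63]
 [ 69  82  80  90  91  93  94  94  97  95  93  95  92  92  96  94  94  94
   93  95  96  59  61  57  59]
 [ 95  87  95  63 100  93  94  94  93  95  97  39  60  49  31 100  95  94
   94  95  92  74  52  63  64]
 [ 96  96  94  96  95  94  94  94  93  95  67  60  56  46  32  47  78  91
   96  93  95  87
[... 1087 characters left out ...]
91  90  89  91  91  91  91  91  80  94  90  88  88
   89  88  87  87  86  86  85]
 [ 86  90  92  91  91  91  91  92  92  92  90  91  91  79  62  91  89  90
   89  87  88  87  87  86  85]
 [ 89  93  90  89  89  91  91  92  90  91  92  91  93  79  95  92  90  88
   88  88  88  87  86  86  84]
 [ 91  90  91  90  92  91  92  91  92  90  90  90  89  79  93  89  90  90
   88  88  89  87  88  86  85]
 [ 67  83  91  91  90  92  90  90  90  91  91  91  91  78  70  92  90  89
   87  89  89  87  87  88  74]]
pos [ 0.4788 -0.3306  0.3449] q [-0.81  0.12  1.45  0.    1.57  0.27] t 23.9333 F [0.12 0.44 0.19] g 0.0 op 0.85
turn [ 0.07 -0.03 -2.93] shift cur [ 4.42 -4.05  4.86] shift tgt [ 5.41 -2.56  4.87]
```

Call:
{"op": "carry_out", "data": {
  "plan": "0.4 -0.6 0 0 0 -0.3;0.6 -0.7 0 0 0 -0.5;0.7 -0.6 0.1 0 0 -0.5;0.75 -0.5 0.6 0 0 -0.5;0.8 -0.45 1 0 0 -0.5;0.8 -0.3 1 0 0 -0.4;0.7 -0.2 1 0 0 -0.23;0.3 -0.1 0.9 0 0 0",
  "claw": -0.6
}}

```text
time_s: 24.6
eef_pos: [0.5525, -0.1117, 0.1798]
eef_rot: [-0.0, 0.923, 0.384, 0.001]
wrist_force: [1.1, -0.5, -0.6]
opening: 0.798
grasp_force: 0.0
```

Call:
{"op": "carry_out", "data": {
  "plan": "0 0 0 0 0 0;0 0 0 0 0 0;0 0 0 0 0 0;0 0 0 0 0 0;0 0 0 0 0 0;0 0 0 0 0 0;0 0 0 0 0 0;0 0 0 0 0 0"
}}

```text
time_s: 25.27
eef_pos: [0.5523, -0.115, 0.1826]
eef_rot: [0.001, 0.924, 0.382, 0.002]
wrist_force: [0.6, 0.2, 0.1]
opening: 0.801
grasp_force: 0.0
```

```bash
python3 - <<'E'
from h import *
s2=1/np.sqrt(2)
W=np.array([.5593,-.105,.10]);go(W,frame([0,0,-1],[s2,-s2,0]))
c=snap("wrist","w8")
i=c["pixels"].astype(int);u=proj(c,[W[0],W[1],.012]);print(u)
hsv=cv2.cvtColor(c["pixels"],cv2.COLOR_RGB2HSV);g=cv2.cvtColor(c["pixels"],cv2.COLOR_RGB2GRAY);x,y=int(u[0]),int(u[1])
print(x-48,y-48);print(g[y-48:y+49:4,x-48:x+49:4])
E
```

```text
pos [ 0.5523 -0.115   0.1826] q [-0.42  0.2   1.68  0.    1.25  0.37] t 25.2667 F [0.58 0.19 0.11] g 0.0 op 0.8
turn [ 0.03 -0.02 -0.01] shift cur [ 0.3  -0.06  2.07] shift tgt [ 0.3  -0.05  2.06]
[250.2367725  159.19576483]
202 111
[[124 131 125 125 129 124 127 130 115  88  88 128 127 126 126 125 126 127
  128 129 125 130 132 128 131]
 [126 124 132 127 126 130 127 107  87  90 129 127 126 126 126 126 127 127
  129 125 129 131 129 130 127]
 [134 128 123 130 128 126 114  88  89 128 124 126 126 125 126 129 130 131
  126 128 131 131 130 127 130]
 [134 133 127 123 129 112  84  90 128 123 126 126 125 127 130 129 129 127
  128 130 131 128 126 129 123]
 [130 133 134 127 109  81 130 129 124 125 125 127 126 130 127 131 127 131
  128 132 126 127 129 123 127]
 [132 130 127 110  83 131 128 125 126 126 127  57  27  34  38 119 132 127
  130 126 129 127 124 126 128]
 [134 124  88  83 131 128 124 125 127  52  51  49  52  52  50  55  40 136
  125 126 128 126 126 126 127]
 [124  92  82 133 127 124 124 124  63  50  54  49  51  51  53  50  51  51
   97 127 126 123 125 125 131]
 [ 93  82 133 127 123 126 1
[... 1058 characters left out ...]
28 129 124 131 128  97  93  97 125 129
  123 124 128 124 129 119 117]
 [133 133 136 136 135 131  94 129 131 124 130 131 130 130 127 128 126 124
  123 128 124 125 110 130  84]
 [136 134 132 136 137 135 131  80 125 133 128 131 131 128 128 127 127 125
  127 128 125  81 129  91 137]
 [126 133 133 131 136 137 136 129 129 128 132 132 129 127 128 128 124 126
  129 127  74 124  83 142 135]
 [129 127 134 136 131 134 136 134 126 100 132 131 127 129 129 128 125 131
  130  88 115  82 124 133 137]
 [128 128 126 132 134 131 136 136 137 127 130 128 128 128 132 124 132 128
  100  98  81 130 123 121 133]
 [129 126 128 127 130 137 130 134 136 135 127  95 128 134 127 132 119 117
   95  85 125 121 128 124 123]]
```

```bash
python3 - <<'E'
from h import *
c=load("w8");p,R,o=tool();print(atz(c,253.3,155.4,.012))
c=load("w2");p0=np.array([0.4022,0.2862,0.1832]);R0=Ro.from_quat([.926,.235,.287,-.074])
for u,v,y in((189,232,-.032),(317,232,.032)):
    o,d=ray(c,u,v);o=R0.inv().apply(o-p0);d=R0.inv().apply(d);print(o+d*(y-o[1])/d[1],o+d*(-y-o[1])/d[1])
E
```

```text
[ 0.564572   -0.10441912  0.012     ]
[ 0.00945919 -0.032      -0.00719718] [ 0.13588016  0.032      -0.27688362]
[ 0.01016146  0.032      -0.00863713] [ 0.13639658 -0.032      -0.278044  ]
```

```bash
python3 - <<'E'
from h import *
s2=1/np.sqrt(2)
go([.5645,-.1044,-.001],frame([0,0,-1],[s2,-s2,0]))
E
```

```text
pos [ 0.5523 -0.1148  0.1823] q [-0.42  0.2   1.68  0.    1.25  0.37] t 25.3167 F [ 0.   -0.73  0.35] g 0.0 op 0.8
turn [ 0.02 -0.02 -0.01] shift cur [0.39 0.02 4.58] shift tgt [0.4  0.03 4.58]
```

Call:
{"op": "carry_out", "data": {
  "plan": "0.1 0.01 0.6 0 0 0;0.1 0.01 0.7 0 0 0;0.1 0 0.8 0 0 0;0.1 0 0.7 0 0 0;0 0 0.6 0 0 0;0 0 0.4 0 0 0;0 0 0.2 0 0 0;0 0 0 0 0 0"
}}

```text
time_s: 25.98
eef_pos: [0.5629, -0.1032, 0.0199]
eef_rot: [-0.001, 0.924, 0.383, -0.0]
wrist_force: [-1.0, 1.4, 1.3]
opening: 0.799
grasp_force: 0.0
```

```bash
python3 - <<'E'
from h import *
s2=1/np.sqrt(2)
go([.5645,-.1044,-.001],frame([0,0,-1],[s2,-s2,0]))
E
```

```text
pos [ 0.5629 -0.1032  0.0199] q [-0.39  0.45  1.74  0.    0.95  0.4 ] t 25.9833 F [-0.99  1.44  1.29] g 0.0 op 0.8
turn [-0.02 -0.   -0.  ] shift cur [0.01 0.05 0.52] shift tgt [0.01 0.05 0.52]
```

Call:
{"op": "carry_out", "data": {
  "plan": "0.01 0.03 0.2 0 0 0;0 0.02 0.15 0 0 0;0 0 0.12 0 0 0;0 0 0.05 0 0 0;0 0 0 0 0 0;0 0 0 0 0 0;0 0 0 0 0 0;0 0 0 0 0 0"
}}

```text
time_s: 26.65
eef_pos: [0.5664, -0.1049, 0.0015]
eef_rot: [0.001, 0.924, 0.383, 0.001]
wrist_force: [0.1, -1.0, 0.2]
opening: 0.801
grasp_force: 0.0
```

Call:
{"op": "carry_out", "data": {
  "plan": "0 0 0 0 0 0;0 0 0 0 0 0;0 0 0 0 0 0;0 0 0 0 0 0;0 0 0 0 0 0;0 0 0 0 0 0;0 0 0 0 0 0;0 0 0 0 0 0",
  "claw": 1
}}

```text
time_s: 27.32
eef_pos: [0.5667, -0.105, 0.0021]
eef_rot: [0.001, 0.924, 0.383, 0.001]
wrist_force: [-1.4, 0.3, 6.7]
opening: 0.617
grasp_force: 61.4
```

```bash
python3 - <<'E'
from h import *
s2=1/np.sqrt(2)
go([.5645,-.1044,-.001],frame([0,0,-1],[s2,-s2,0]))
E
```

```text
pos [ 0.5667 -0.105   0.0021] q [-0.39  0.49  1.73  0.    0.92  0.39] t 27.3167 F [-1.37  0.33  6.73] g 61.409372091293335 op 0.62
turn [ 0.02 -0.02 -0.  ] shift cur [-0.03 -0.05  0.08] shift tgt [-0.03 -0.05  0.08]
```

Call:
{"op": "carry_out", "data": {
  "plan": "0 0 -0.1 0 0 0;0 0 -0.4 0 0 0;0 0 -0.8 0 0 0;0 0 -1 0 0 0;0 0 -1 0 0 0;0 0 -1 0 0 0;0 0 -1 0 0 0;0 0 -0.9 0 0 0"
}}

```text
time_s: 27.98
eef_pos: [0.5653, -0.1048, 0.2517]
eef_rot: [0.001, 0.924, 0.383, 0.001]
wrist_force: [1.5, 0.4, -1.6]
opening: 0.615
grasp_force: 63.5
```

```bash
python3 - <<'E'
from h import *
s2=1/np.sqrt(2)
go([.478,-.3293,.28],frame([0,0,-1],[s2,-s2,0]))
c=snap("wrist","w9");p,R,o=tool();u=proj(c,p+R.apply([0,0,-.010]));print(u,proj(c,p+R.apply([-.003,0,-.010])))
g=cv2.cvtColor(c["pixels"],cv2.COLOR_RGB2GRAY);x,y=int(u[0]),int(u[1])
print(x-40,y-40);print(g[y-40:y+41:4,x-40:x+41:4])
E
```

```text
pos [ 0.5653 -0.1048  0.2517] q [-0.39  0.16  1.59  0.    1.39  0.4 ] t 27.9833 F [ 1.51  0.36 -1.55] g 63.47016608342528 op 0.62
turn [ 0.02 -0.02 -0.  ] shift cur [-5.51  2.43 -0.71] shift tgt [-5.51  2.43 -0.71]
[259.3057091  256.33338619] [259.27390303 261.92370834]
219 216
[[ 63  61  60  62  60  60  61  59  59  61  63  61  60  63  61  62  62  63
   38  74 140]
 [ 63  64  64  63  61  61  62  62  62  60  60  61  63  63  60  62  61  60
   63  50 138]
 [ 63  63  63  64  61  61  60  61  61  61  60  60  62  60  62  63  60  61
   60  61  15]
 [ 62  62  62  62  65  63  64  61  60  60  59  61  60  61  60  59  61  62
   63  63  60]
 [ 63  62  63  62  61  62  65  63  64  61  61  60  58  61  60  60  60  60
   61  62  62]
 [ 63  63  65  63  62  63  63  62  62  64  62  63  62  60  60  60  60  60
   60  57  58]
 [ 59  66  64  60  65  63  64  57  76  71  57  59  64  65  61  61  61  60
   61  60  58]
 [ 45  43  63  62  64  63 117 146 149 148 147 108  61  61  63  60  62  62
   57  58  57]
 [ 46  44  45  66  64  95 154 154 144 146 146 146 105  61  60  62  62  63
   62  61  58]
 [ 46  46  45  45  6
[... 348 characters left out ...]
3  46  46  45  44  41  26  22  31  63  48  64  64  65  63  60
   63  59  61]
 [ 44  43  46  44  46  44  46  45  43  44  43  42  42  42  64  62  63  64
   61  64  62]
 [ 45  42  45  43  45  45  43  45  45  44  44  43  44  44  41  38  38  42
   43  44  42]
 [ 45  46  48  45  45  46  46  45  44  42  45  42  42  42  43  42  44  42
   39  42  82]
 [ 44  44  44  44  46  43  44  43  44  63  61  42  41  43  44  42  42  42
   41  54 116]
 [ 45  44  44  45  46  43  44  44  45  47  62  64  62  40  44  42  41  42
   71 117 113]
 [156  41  44  44  45  46  45  43  42  44  54  63  61  46  42  44  38 108
  115 114 114]
 [151 160 101  40  45  44  42  44  44  45  60  61  62  46  39  84 117 114
  113 111 111]]
```

Call:
{"op": "carry_out", "data": {
  "plan": "-0.3 0.1 -0.1 0 0 0;-0.6 0.3 -0.2 0 0 0;-0.9 0.4 -0.2 0 0 0;-0.9 0.4 -0.2 0 0 0;-0.9 0.4 0 0 0 0;-0.8 0.4 0 0 0 0;-0.7 0.3 0 0 0 0;-0.4 0.13 0 0 0 0"
}}

```text
time_s: 28.7
eef_pos: [0.476, -0.3323, 0.2749]
eef_rot: [-0.001, 0.924, 0.381, 0.0]
wrist_force: [0.0, 0.8, -1.1]
opening: 0.613
grasp_force: 63.5
```

Call:
{"op": "carry_out", "data": {
  "plan": "0 0 0 0 0 0;0 0 0 0 0 0;0 0 0 0 0 0;0 0 0 0 0 0;0 0 0 0 0 0;0 0 0 0 0 0;0 0 0 0 0 0;0 0 0 0 0 0"
}}

```text
time_s: 29.37
eef_pos: [0.4789, -0.3287, 0.2768]
eef_rot: [0.0, 0.924, 0.383, 0.001]
wrist_force: [0.0, 0.9, -1.7]
opening: 0.616
grasp_force: 63.5
```

```bash
python3 - <<'E'
from h import *
s2=1/np.sqrt(2)
go([.478,-.3293,.25],frame([0,0,-1],[s2,-s2,0]))
c=snap("wrist","w10");p,R,o=tool();u=proj(c,p+R.apply([0,0,-.010]));print(u,proj(c,p+R.apply([-.003,0,-.010])),proj(c,[.478,-.3293,.236]))
g=cv2.cvtColor(c["pixels"],cv2.COLOR_RGB2GRAY);x,y=int(u[0]),int(u[1])
print(x-24,y-30);print(g[y-30:y+31:3,x-24:x+25:3])
E
```

```text
pos [ 0.4789 -0.3287  0.2768] q [-0.81  0.16  1.54  0.    1.44 -0.02] t 29.3667 F [ 0.05  0.95 -1.68] g 63.458397444337606 op 0.62
turn [ 0.02 -0.02  0.01] shift cur [-0.03 -0.01  0.67] shift tgt [-0.03 -0.01  0.67]
[252.37103818 250.87001047] [252.37760954 256.18545273] [252.03097735 215.03910209]
228 220
[[ 69  68  65  66  66  66  65  64  66  65  63  66  66  67  70  67  66]
 [ 70  68  67  67  66  67  65  65  66  68  66  67  65  66  66  67  70]
 [ 69  69  68  68  68  68  68  65  65  66  65  66  66  65  66  65  65]
 [ 69  68  67  69  68  69  67  68  66  66  66  65  67  65  67  65  65]
 [ 69  68  65  67  67  67  67  70  68  68  67  64  65  65  67  67  65]
 [ 68  68  67  67  68  65  67  69  69  69  69  66  68  66  65  65  66]
 [ 67  68  69  69  70  70  67  67  66  67  67  67  69  68  66  67  65]
 [ 70  68  69  69  69  68  66  81  94  89  76  64  67  68  67  68  68]
 [ 67  68  68  69  66  87 103 101 101 100 101 103  72  67  67  67  68]
 [ 68  69  69  68  89 102 104 102 102 102  99 100  99  67  66  66  66]
 [ 50  53  72  71  87 103 102 100 102 100 100 100  99  82  70  68  67]
 [ 49  49  46  59  30 106 102 103 100 100 101 100 102  32  72  67  68]
 [ 52  49  49  45  21  30 104 101 101  99 102  94  34  38  70  69  69]
 [ 50  49  50  49  19  27  23  23  58  52  18  34  39  35  70  68  67]
 [ 49  49  49  51  35  22  25  21  23  21  41  26  35  64  68  68  69]
 [ 50  48  48  47  51  27  21  27  22  26  17  24  53  70  69  69  67]
 [ 49  52  48  49  49  49  50  32  24  25  30  57  70  67  69  69  71]
 [ 49  50  48  49  50  51  49  47  50  48  47  47  47  47  45  69  70]
 [ 47  48  49  47  49  51  49  49  47  45  48  49  48  46  47  46  45]
 [ 47  47  50  50  47  49  45  48  49  49  50  46  49  48  46  48  47]
 [ 49  47  48  49  46  49  49  48  46  47  46  50  48  47  47  46  48]]
```

Call:
{"op": "carry_out", "data": {
  "plan": "0.02 -0.01 0.2 0 0 0;0 0 0.2 0 0 0;0 0 0.15 0 0 0;0 0 0.15 0 0 0;0 0 0.15 0 0 0;0 0 0.15 0 0 0;0 0 0.15 0 0 0;0 0 0 0 0 0"
}}

```text
time_s: 30.08
eef_pos: [0.4784, -0.3278, 0.229]
eef_rot: [-0.001, 0.924, 0.383, 0.001]
wrist_force: [-0.0, 0.1, -2.1]
opening: 0.615
grasp_force: 63.4
```

Call:
{"op": "carry_out", "data": {
  "plan": "0 0 0.08 0 0 0;0 0 0.08 0 0 0;0 0 0.06 0 0 0;0 0 0.06 0 0 0;0 0 0.05 0 0 0;0 0 0.03 0 0 0;0 0 0 0 0 0;0 0 0 0 0 0"
}}

```text
time_s: 30.75
eef_pos: [0.4791, -0.3283, 0.2164]
eef_rot: [0.0, 0.924, 0.383, 0.001]
wrist_force: [0.1, 0.2, -2.3]
opening: 0.614
grasp_force: 63.4
```

Call:
{"op": "carry_out", "data": {
  "plan": "0 0 0.04 0 0 0;0 0 0.04 0 0 0;0 0 0.03 0 0 0;0 0 0.02 0 0 0;0 0 0 0 0 0;0 0 0 0 0 0;0 0 0 0 0 0;0 0 0 0 0 0"
}}

```text
time_s: 31.42
eef_pos: [0.4792, -0.3284, 0.2117]
eef_rot: [0.001, 0.924, 0.383, 0.001]
wrist_force: [-1.3, 0.7, 4.7]
opening: 0.621
grasp_force: 64.2
```

Call:
{"op": "carry_out", "data": {
  "plan": "0 0 0.03 0 0 0;0 0 0 0 0 0;0 0 0 0 0 0;0 0 0 0 0 0;0 0 0 0 0 0;0 0 0 0 0 0;0 0 0 0 0 0;0 0 0 0 0 0"
}}

```text
time_s: 32.08
eef_pos: [0.4794, -0.3286, 0.2115]
eef_rot: [0.001, 0.924, 0.383, 0.001]
wrist_force: [-2.9, 2.9, 10.2]
opening: 0.615
grasp_force: 64.8
```

Call:
{"op": "carry_out", "data": {
  "plan": "0 0 -0.03 0 0 0;0 0 0 0 0 0;0 0 0 0 0 0;0 0 0 0 0 0;0 0 0 0 0 0;0 0 0 0 0 0;0 0 0 0 0 0;0 0 0 0 0 0",
  "claw": -0.6
}}

```text
time_s: 32.75
eef_pos: [0.479, -0.3283, 0.211]
eef_rot: [0.0, 0.924, 0.383, 0.001]
wrist_force: [0.7, 0.7, 0.2]
opening: 0.802
grasp_force: 0.0
```

Call:
{"op": "carry_out", "data": {
  "plan": "0 0 -0.2 0 0 0;0 0 -0.5 0 0 0;0 0 -0.6 0 0 0;0 0 -0.7 0 0 0;0 0 -0.6 0 0 0;0 0 -0.4 0 0 0;0 0 -0.2 0 0 0;0 0 0 0 0 0"
}}

```text
time_s: 33.42
eef_pos: [0.4795, -0.329, 0.342]
eef_rot: [0.002, 0.924, 0.383, 0.002]
wrist_force: [-0.1, 0.2, -0.2]
opening: 0.8
grasp_force: 0.0
```

```bash
python3 - <<'E'
from h import *
s2=1/np.sqrt(2)
c=snap("wrist","w11");u=proj(c,[.478,-.3293,.222]);print(u,proj(c,[.478,-.3293,.236]))
g=cv2.cvtColor(c["pixels"],cv2.COLOR_RGB2GRAY);x,y=int(u[0]),int(u[1])
print(x-48,y-48);print(g[y-48:y+49:4,x-48:x+49:4])
go([.668,-.1045,.15],frame([0,0,-1],[s2,-s2,0]))
E
```

```text
[250.97667469 183.49812369] [250.96666523 187.76815022]
202 135
[[109 108 110 110 108 109 110 110  91 105 105 103 101 101 100  95  79  98
   95  96  95  94  95  94  94]
 [106 107 107 108 109 109 107 108  96 107 105 103 102 100  99  98  72  99
   96  93  94  92  93  94  93]
 [106 107 106 108 109 108 108 108 107  73 105 103 102 100 102 104  64  95
   96  95  93  93  93  92  91]
 [105 106 107 107 108 107 108 107 108  94 107 102 102 101 101  88  83  97
   95  94  94  93  92  91  86]
 [102 102 103 106 107 108 107 107 107 101 105  99  80  79  94  98  97  93
   93  93  91  92  89  84  88]
 [104 100 102 103 103 105 106 106 107  97  34  41  50  56  39  23  91  95
   93  91  93  73  91  68  77]
 [102  80  93 103 102 104 104 105  46  61  55  57  58  57  58  60  60  60
   92  79  93  69  91  90  90]
 [ 99 101  85 104  66  90 102  49  61  57  58  59  57  56  59  59  58  60
   34  84  70  90  88  89  91]
 [ 99  98 100  99  99  96  86  58  60  59  59  56  58  57  59  57  58  58
   59  63  64  70  82  89  89]
 [ 98  98  98 100  98 100  55  60  58  56  56  60  56  58  53  57  58  56
   58  58  64  63
[... 1089 characters left out ...]
  95  96  94  80  63  95  93  90  91  89  90  86
   62  65  65  64  62  72  85]
 [108  86  86  95  95  94  96  95  96  96  97  94  92  89  90  89  88  89
   88  78  90  88  87  62  93]
 [101 106 105  60  96  95  96  94  90  77  96  94  89  90  89  90  88  89
   89  89  63  87  41 111 101]
 [ 96 102 106 104  80  70  95  94  79  75  91  91  91  91  89  89  90  87
   87  88  42  87 106  97  96]
 [102  96 100 107 104 104 105  54  84  80  93  92  91  90  91  92  87  67
   50 145 154 157 112 104  97]]
pos [ 0.479  -0.3285  0.3399] q [-0.81  0.12  1.46  0.    1.56 -0.02] t 33.4667 F [-0.77  0.11 -1.21] g 0.0 op 0.8
turn [ 0.03 -0.02 -0.  ] shift cur [ 7.29 -0.63  4.76] shift tgt [ 7.3  -0.62  4.75]
```

Call:
{"op": "carry_out", "data": {
  "plan": "0.6 -0.05 0 0 0 0;0.9 -0.1 0 0 0 0;1 -0.1 0.3 0 0 0;1 -0.1 0.8 0 0 0;1 -0.1 0.9 0 0 0;1 -0.1 0.9 0 0 0;1 -0.05 0.9 0 0 0;0.7 0 0.7 0 0 0",
  "claw": -0.5
}}

```text
time_s: 34.13
eef_pos: [0.6428, -0.1323, 0.1868]
eef_rot: [-0.001, 0.924, 0.383, 0.0]
wrist_force: [0.5, -0.5, 0.2]
opening: 0.75
grasp_force: 0.0
```

Call:
{"op": "carry_out", "data": {
  "plan": "0 0 0 0 0 0;0 0 0 0 0 0;0 0 0 0 0 0;0 0 0 0 0 0;0 0 0 0 0 0;0 0 0 0 0 0;0 0 0 0 0 0;0 0 0 0 0 0"
}}

```text
time_s: 34.8
eef_pos: [0.6432, -0.1353, 0.1911]
eef_rot: [0.001, 0.924, 0.382, 0.002]
wrist_force: [0.0, -1.2, 0.2]
opening: 0.752
grasp_force: 0.0
```

```bash
python3 - <<'E'
from h import *
s2=1/np.sqrt(2)
K=np.array([.668,-.1045,.038])
c=snap("wrist","w12");u=proj(c,K);print(u)
g=cv2.cvtColor(c["pixels"],cv2.COLOR_RGB2GRAY);x,y=int(u[0]),int(u[1])
print(x-48,y-48);print(g[y-48:y+49:4,x-48:x+49:4])
go([.668,-.1045,.15],frame([0,0,-1],[s2,-s2,0]))
E
```

```text
[247.90833864 135.48364562]
199 87
[[139 136 133 135 138 139 132 137 138 150  98 100 145 145 144 144 139 140
  142 151 108 149 149 148 147]
 [138 140 136 133 136 140 139 131 152 100  99 144 144 141 145 138 141 143
  144 133 147 143 151 148 149]
 [141 138 140 136 134 136 138 151  99  97 145 145 142 143 139 139 144 144
  140 145 129 142 147 149 147]
 [145 143 138 138 137 136 150 100 126 140 146 143 143 138 140 144 143 141
  144 143 146 116 126 142 149]
 [141 145 142 139 138 148 102 114 139 144 143 145 138 139 144 142 143 143
  141 146 141 146 105 120 142]
 [133 142 145 144 149 100  99 140 145 142 143 140 139 146 142 143 143 143
  147 141 145 143 144 134 107]
 [131 134 141 146 100 100 139 142 143 142 141 120 140  42 152 143 143 148
  142 146 145 146 140 142 143]
 [144 130 145 100  99 139 142 144 142 134  10  26  23  24  18   5 151 143
  146 143 146 140 140 146 143]
 [152 144 101  92 138 143 142 143 116  25  23  31  23  21  20  25  15 115
  143 148 140 140 145 142 144]
 [143  99  92 139 143 142 141 140  23  34  38  35  29  23  22  21  23  61
  110 139 140 146 143 145 143]
 [ 96  92 138 1
[... 1059 characters left out ...]
4 147 140 144 145 143 153 141 147 150 144 144 111
  113 150 148 151 144 101 135]
 [147 148 148 145 143 147 141 144 145 143 151 142 147 148 143 144 140 142
  142 146 149 144 117 125  90]
 [147 148 145 144 146 143 142 145 144 150 142 148 147 142 144 139 143 144
  145 149 141 137 102  88 136]
 [149 143 147 145 143 142 144 145 149 143 148 143 142 143 138 138 145 146
  148 128 153 100  94 136 134]
 [142 144 145 145 140 145 146 148 145 150 144 143 146 138 140 146 146 148
  125 152  94 104 152 140 135]]
pos [ 0.6432 -0.1352  0.1909] q [-0.39  0.39  1.43  0.    1.32  0.4 ] t 34.85 F [-0.74  0.03  0.02] g 0.0 op 0.75
turn [ 0.02 -0.02 -0.01] shift cur [ 0.98 -0.11  1.02] shift tgt [ 0.98 -0.1   1.02]
```

Call:
{"op": "carry_out", "data": {
  "plan": "0.25 0 0.3 0 0 0;0.25 0 0.5 0 0 0;0.25 0 0.6 0 0 0;0.15 0 0.7 0 0 0;0.1 0 0.7 0 0 0;0 0 0.6 0 0 0;0 0 0.4 0 0 0;0 0 0.2 0 0 0"
}}

```text
time_s: 35.52
eef_pos: [0.6697, -0.1048, 0.0258]
eef_rot: [-0.002, 0.924, 0.383, -0.001]
wrist_force: [-1.0, 0.4, 0.2]
opening: 0.752
grasp_force: 0.0
```

```bash
python3 - <<'E'
from h import *
s2=1/np.sqrt(2)
go([.6685,-.105,.004],frame([0,0,-1],[s2,-s2,0]))
E
```

```text
pos [ 0.6697 -0.1048  0.0258] q [-0.33  0.63  1.44  0.    1.07  0.45] t 35.5167 F [-1.01  0.38  0.21] g 0.0 op 0.75
turn [-0.04  0.01  0.  ] shift cur [-0.02 -0.02  0.55] shift tgt [-0.02 -0.02  0.55]
```

Call:
{"op": "carry_out", "data": {
  "plan": "-0.02 -0.02 0.15 0 0 0;0 0 0.15 0 0 0;0 0 0.12 0 0 0;0 0 0.08 0 0 0;0 0 0.05 0 0 0;0 0 0 0 0 0;0 0 0 0 0 0;0 0 0 0 0 0"
}}

```text
time_s: 36.18
eef_pos: [0.6711, -0.1065, 0.009]
eef_rot: [0.001, 0.924, 0.383, 0.001]
wrist_force: [-0.4, 0.7, 0.5]
opening: 0.75
grasp_force: 0.0
```

Call:
{"op": "carry_out", "data": {
  "plan": "0 0 0 0 0 0;0 0 0 0 0 0;0 0 0 0 0 0;0 0 0 0 0 0;0 0 0 0 0 0;0 0 0 0 0 0;0 0 0 0 0 0;0 0 0 0 0 0",
  "claw": 1
}}

```text
time_s: 36.85
eef_pos: [0.6712, -0.1066, 0.009]
eef_rot: [0.001, 0.924, 0.383, 0.001]
wrist_force: [-0.3, 0.1, 4.7]
opening: 0.497
grasp_force: 60.5
```

Call:
{"op": "carry_out", "data": {
  "plan": "0 0 -0.1 0 0 0;0 0 -0.5 0 0 0;0 0 -0.9 0 0 0;0 0 -1 0 0 0;0 0 -1 0 0 0;0 0 -1 0 0 0;0 0 -1 0 0 0;0 0 -1 0 0 0"
}}

```text
time_s: 37.52
eef_pos: [0.6694, -0.1061, 0.2697]
eef_rot: [-0.0, 0.924, 0.383, 0.001]
wrist_force: [1.0, -0.0, 0.2]
opening: 0.496
grasp_force: 60.9
```

```bash
python3 - <<'E'
from h import *
s2=1/np.sqrt(2)
go([.478,-.3293,.29],frame([0,0,-1],[s2,-s2,0]))
E
```

```text
pos [ 0.6694 -0.1061  0.2697] q [-0.33  0.38  1.28  0.    1.48  0.45] t 37.5167 F [ 1.01 -0.04  0.23] g 60.92441598884761 op 0.5
turn [ 0.   -0.01 -0.  ] shift cur [-7.33  0.56 -0.52] shift tgt [-7.33  0.56 -0.51]
```

Call:
{"op": "carry_out", "data": {
  "plan": "-0.5 0.05 -0.1 0 0 0;-0.9 0.1 -0.1 0 0 0;-1 0.1 -0.1 0 0 0;-1 0.1 -0.1 0 0 0;-1 0.1 -0.1 0 0 0;-1 0.1 0 0 0 0;-1 0 0 0 0 0;-0.6 0 0 0 0 0"
}}

```text
time_s: 38.18
eef_pos: [0.4847, -0.3222, 0.2874]
eef_rot: [0.0, 0.924, 0.382, 0.0]
wrist_force: [0.1, -0.4, -1.1]
opening: 0.491
grasp_force: 60.9
```

Call:
{"op": "carry_out", "data": {
  "plan": "-0.2 0 0 0 0 0;-0.1 0 0 0 0 0;0 0 0 0 0 0;0 0 0 0 0 0;0 0 0 0 0 0;0 0 0 0 0 0;0 0 0 0 0 0;0 0 0 0 0 0"
}}

```text
time_s: 38.85
eef_pos: [0.4796, -0.3278, 0.2878]
eef_rot: [0.0, 0.924, 0.383, 0.001]
wrist_force: [-0.1, 0.1, -1.7]
opening: 0.498
grasp_force: 60.9
```

```bash
python3 - <<'E'
from h import *
s2=1/np.sqrt(2)
go([.478,-.3293,.25],frame([0,0,-1],[s2,-s2,0]))
c=snap("wrist","w13");p,R,o=tool();u=proj(c,p+R.apply([0,0,-.029]));print(u,proj(c,p+R.apply([-.003,0,-.029])))
g=cv2.cvtColor(c["pixels"],cv2.COLOR_RGB2GRAY);x,y=int(u[0]),int(u[1])
print(x-64,y-60);print(g[y-60:y+61:4,x-64:x+65:4])
E
```

```text
pos [ 0.4796 -0.3278  0.2878] q [-0.8   0.15  1.53  0.    1.46 -0.02] t 38.85 F [-0.05  0.06 -1.66] g 60.89998515788466 op 0.5
turn [ 0.01 -0.02  0.01] shift cur [-0.06 -0.    0.94] shift tgt [-0.06 -0.    0.94]
[252.24717028 272.13989028] [252.25540692 278.05907574]
188 212
[[116 117 115 ...  77  79  78]
 [116 115  86 ...  78  78  78]
 [ 98 119  86 ...  78  77  77]
 ...
 [ 23  13  19 ...  22  20  19]
 [ 21  23  19 ...  22  22  20]
 [ 19  23  23 ...  22  21  20]]
```

```bash
python3 - <<'E'
from h import *
c=load("w13");i=cv2.imread("pics/w13.png")[200:340,170:340]
i=cv2.LUT(i,(255*(np.arange(256)/255)**.45).astype(np.uint8))
cv2.imwrite("pics/m13.png",cv2.resize(i,None,fx=4,fy=4,interpolation=cv2.INTER_CUBIC))
E
```

```text
(no output)
```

View pics/m13.png

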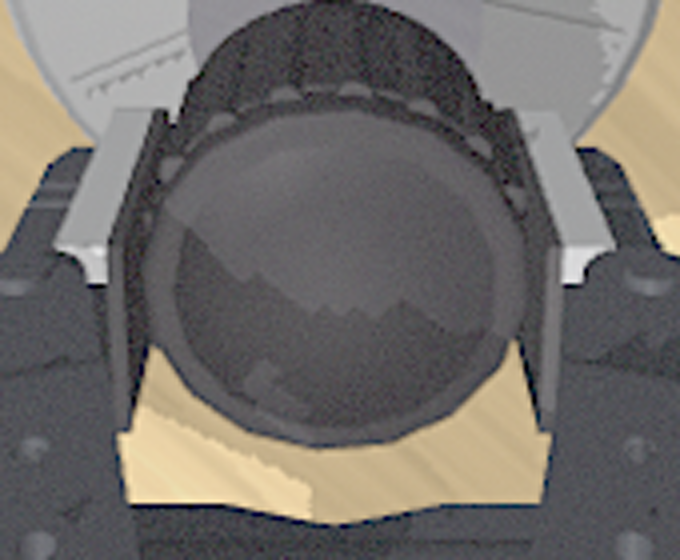

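The knob is upright in the fingers, its top disc centred at (254,269–270) in the wrist image. That's about 1 mm ahead of the TCP along tool x, so I'll shift −0.08 in x and lower.

Call:
{"op": "carry_out", "data": {
  "plan": "-0.05 0 0.1 0 0 0;-0.03 0 0.15 0 0 0;0 0 0.15 0 0 0;0 0 0.15 0 0 0;0 0 0.15 0 0 0;0 0 0.15 0 0 0;0 0 0.1 0 0 0;0 0 0 0 0 0"
}}

```text
time_s: 39.57
eef_pos: [0.4765, -0.3302, 0.2484]
eef_rot: [-0.001, 0.924, 0.383, 0.001]
wrist_force: [0.1, -0.1, -0.6]
opening: 0.498
grasp_force: 60.9
```

Call:
{"op": "carry_out", "data": {
  "plan": "0 0 0.06 0 0 0;0 0 0.06 0 0 0;0 0 0.06 0 0 0;0 0 0.06 0 0 0;0 0 0.05 0 0 0;0 0 0 0 0 0;0 0 0 0 0 0;0 0 0 0 0 0"
}}

```text
time_s: 40.23
eef_pos: [0.477, -0.3307, 0.2384]
eef_rot: [0.0, 0.924, 0.383, 0.001]
wrist_force: [-0.3, 0.2, -0.2]
opening: 0.493
grasp_force: 60.9
```

Call:
{"op": "carry_out", "data": {
  "plan": "0 0 0.05 0 0 0;0 0 0.05 0 0 0;0 0 0.04 0 0 0;0 0 0.03 0 0 0;0 0 0.03 0 0 0;0 0 0 0 0 0;0 0 0 0 0 0;0 0 0 0 0 0"
}}

```text
time_s: 40.9
eef_pos: [0.477, -0.3307, 0.2303]
eef_rot: [0.0, 0.924, 0.383, 0.001]
wrist_force: [-0.3, -0.3, -1.0]
opening: 0.498
grasp_force: 60.9
```

Call:
{"op": "carry_out", "data": {
  "plan": "0 0 0.03 0 0 0;0 0 0.03 0 0 0;0 0 0.03 0 0 0;0 0 0 0 0 0;0 0 0 0 0 0;0 0 0 0 0 0;0 0 0 0 0 0;0 0 0 0 0 0"
}}

```text
time_s: 41.57
eef_pos: [0.4774, -0.331, 0.2282]
eef_rot: [0.001, 0.924, 0.383, 0.001]
wrist_force: [-2.0, 2.2, 6.5]
opening: 0.492
grasp_force: 61.8
```

The knob is seated at 0.228, as expected. I'll release, retreat and check.

Call:
{"op": "carry_out", "data": {
  "plan": "0 0 0.02 0 0 0;0 0 0 0 0 0;0 0 0 0 0 0;0 0 0 0 0 0;0 0 0 0 0 0;0 0 0 0 0 0;0 0 0 0 0 0;0 0 0 0 0 0"
}}

```text
time_s: 42.23
eef_pos: [0.4774, -0.3311, 0.228]
eef_rot: [0.001, 0.924, 0.383, 0.001]
wrist_force: [-2.5, 2.1, 9.9]
opening: 0.498
grasp_force: 62.0
```

Call:
{"op": "carry_out", "data": {
  "plan": "0 0 -0.03 0 0 0;0 0 0 0 0 0;0 0 0 0 0 0;0 0 0 0 0 0;0 0 0 0 0 0;0 0 0 0 0 0;0 0 0 0 0 0;0 0 0 0 0 0",
  "claw": -0.6
}}

```text
time_s: 42.9
eef_pos: [0.477, -0.3307, 0.2269]
eef_rot: [0.0, 0.924, 0.383, 0.001]
wrist_force: [0.5, 0.3, 0.4]
opening: 0.8
grasp_force: 0.0
```

Call:
{"op": "carry_out", "data": {
  "plan": "0 0 -0.2 0 0 0;0 0 -0.5 0 0 0;0 0 -0.6 0 0 0;0 0 -0.7 0 0 0;0 0 -0.6 0 0 0;0 0 -0.4 0 0 0;0 0 -0.2 0 0 0;0 0 0 0 0 0"
}}

```text
time_s: 43.57
eef_pos: [0.4774, -0.3314, 0.3578]
eef_rot: [0.002, 0.924, 0.383, 0.002]
wrist_force: [0.4, -0.3, -0.9]
opening: 0.796
grasp_force: 0.0
```

```bash
python3 - <<'E'
from h import *
c=snap("wrist","w14");s=snap("side","s14");print(ctrl.get_obs()["wrist_force"])
for n,c in(("w",c),("s",s)):
    d=(cv2.cvtColor(c["pixels"],cv2.COLOR_RGB2GRAY)<36).astype(np.uint8)
    u=proj(c,[.478,-.3293,.258]);v=proj(c,[.478,-.3293,.222]);print(n,"pred top,bottom",u,v)
    k,l,st,ce=cv2.connectedComponentsWithStats(d)
    for j in range(1,k):
        if st[j,4]>60 and abs(ce[j]-(u+v)/2).max()<45: print(st[j],ce[j].round(1))
E
```

```text
[ 0.29392448 -0.29458433 -0.47771318]
w pred top,bottom [250.74605238 186.27520857] [250.79895104 176.02062615]
[ 227  156   52   56 2191] [252.6 183.6]
s pred top,bottom [260.64947941 248.76054693] [260.27016055 269.36242338]
[245 255  31  26 591] [259.8 268.7]
```

```bash
python3 -c "
from bench import ctrl
print(ctrl.hand_in())"
```

```text
the job is handed in; nothing more can be done
None
```

The sieve, cover, washer and knob are stacked on the post, each lowered until it touched at its expected height, then released; the job is handed in at about 44 s with no verdict shown, and the arm was kept clear of the jar, third hand and torch, though I did not photograph them again at the end.

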